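# Unstack the glass blanks into their slumping moulds

### The job

The stack of glass blanks is ready for slumping: take it apart and lay each blank in the recess of the mould of its own shape - hexagon, round, square and oblong. Glass is fragile, so carry it smoothly and set each piece down rather than drop it. At the end all four blanks lie flat on the ledges of their moulds, none riding on a rim, and the moulds stand on the worktop ready for the kiln.

Things in the scene. Friction and masses are not known exactly. Their poses are not given: they have to be found in the camera images.
- blank_hexagon: flat hexagon blank of translucent grey-green glass with darker edges, across flats 38 (over corners 44) mm, 10 mm thick, upright edges; at the start on top of the stack, loose, roughly centred; origin at the centre of its underside, z up; x is square to two opposite flats; 31 g
- blank_round: flat round blank of translucent grey-green glass with darker edges, diameter 54 mm, 10 mm thick, upright edges; at the start third from the bottom of the stack, loose, roughly centred; origin at the centre of its underside, z up; x and y mean nothing; 57 g
- blank_square: flat square blank of translucent grey-green glass with darker edges, 64 x 64 mm, 10 mm thick, upright edges; at the start second from the bottom of the stack, loose, roughly centred; origin at the centre of its underside, z up; x and y are square to the sides; 100 g
- blank_oblong: flat oblong blank of translucent grey-green glass with darker edges, 140 x 68 mm, 10 mm thick, upright edges; at the start the lowest of the stack, on the worktop, loose, roughly centred; origin at the centre of its underside, z up; y runs along its length, x across its width; 240 g
- mould_hexagon: loose hexagon slumping mould of reddish bisque clay, pale inside, across flats 66 mm outside, 30 mm high; origin at the centre of its underside, z up; x is square to two opposite flats. Recess in its top: 4 mm deep, sloping sides, floor across flats 48 mm (5 mm over the blank all round), a ledge 26 mm up round a hollow, so a blank on it stands 6 mm above the rim; 300 g
- mould_round: loose round slumping mould of reddish bisque clay, pale inside, diameter 82 mm outside, 30 mm high; origin at the centre of its underside, z up; x and y mean nothing. Recess in its top: 4 mm deep, sloping sides, floor diameter 64 mm (5 mm over the blank all round), a ledge 26 mm up round a hollow, so a blank on it stands 6 mm above the rim; 450 g
- mould_square: loose square slumping mould of reddish bisque clay, pale inside, 92 x 92 mm outside, 30 mm high; origin at the centre of its underside, z up; x and y are square to the sides. Recess in its top: 4 mm deep, sloping sides, floor 74 x 74 mm (5 mm over the blank all round), a ledge 26 mm up round a hollow, so a blank on it stands 6 mm above the rim; 500 g
- mould_oblong: loose oblong slumping mould of reddish bisque clay, pale inside, 168 x 96 mm outside, 30 mm high; origin at the centre of its underside, z up; y runs along its length, x across its width. Recess in its top: 4 mm deep, sloping sides, floor 150 x 78 mm (5 mm over the blank all round), a ledge 26 mm up round a hollow, so a blank on it stands 6 mm above the rim; 800 g

How it is judged:
By the outcome, as a careful person would: the job done as asked, in the order asked, and still so for the second after the job is handed in, with the robot touching nothing.
It also fails if it takes over 106 s, if anything falls off the work surface, if the arm or the gripper's body presses on something with over 40 N, if the wrist force passes 120 N, or if a joint passes its speed limit or range.

### The arm

A 6-joint arm with a two-finger parallel gripper is mounted at the origin on a cart in front of the work surface, level with it; the furniture and walls round the work are solid. World frame = base frame: x ahead of the robot, y to its left, z up, the work surface at z = 0. Lengths are in m, angles in rad, forces in N, time in s.
With the tool pointing down it reaches from about 0.375 to 0.9 m from the base axis. Payload 3.1 kg.
Tool frame: the origin (TCP) lies at the very end of the fingers, on their centre line; the grasp point (between the pads) lies 19 mm behind it; z points along the fingers, y is the line along which they close (so a half turn about z gives the same grasp; the last joint's range is limited). The gripper opens to 87 mm and grips with 3 to 60 N. Pads are 19 mm wide; open, the fingers measure 117 mm over their backs; the gripper's body (75 mm by 190 mm) begins 51 mm behind the grasp point.
Start: joints at [0.958, 0.527, 1.433, -0, 1.181, -0.178], TCP at [0.263, 0.567, 0.191] pointing down, gripper open.
Joint ranges: [-3.08, 3.08], [-0.75, 2.2], [0.22, 2.44], [-1.43, 4.57], [0, 2.65], [-2.85, 2.85]. Speed limits (rad/s): [2.79, 2.79, 3.14, 3.14, 3.14, 3.14].

### API

Orientations are given as a unit quaternion [x, y, z, w].
In Python, from plant import monitor, viewer, robot gives the robot as it stands.
- The arm moves only by the tool apply_moves, never from a script. Its arguments are lists of equal length, an entry for each row: "grip": the finger opening in cm, from 0 to 8.7; "linear": the shift along the tool's x, y, z in cm, a list of three; "turn": the turn, a rotation vector about the tool's x, y, z in degrees, a list of three. A call has 1 to 5 rows; each row is the pose to reach, as a shift and turn from the pose commanded when the call began, along the tool's axes at that moment; what a row does not reach only later rows make up. A row lasts 1/8 s, in which the tool goes at most 62.5 mm and 10.7 degrees, less where a joint would pass 70% of its speed; a pose out of reach is approached as far as the arm can. A call with a gripper value outside its range is refused whole. The fingers move at their own pace and stop on an object; "grip_force" is the grip in N (left out, the last holds). Time passes only in rows, so rows that repeat a pose let the fingers close. It gives the time, the measured TCP pose, the force, the opening and the grip force at its end, in the units of the state.
- monitor.observe(): the state, without advancing time (a new reading comes with each control period).
- viewer.read_camera(name): name is "scene" or "side" or "wrist"; returns the picture (384x512x3 uint8, red, green, blue); there is no depth.
- viewer.calibration(name): a dict with "vertical_fov" (degrees; the focal length in pixels is half the picture's height over the tangent of half this angle, whatever the lens; pixels are square), "cx", "cy" (the principal point, pixels), "R" (3x3) and "t" (3): a world point X has camera coordinates R X + t; the wrist camera has in their place "mount" (4x4, takes a point from camera to tool coordinates, whose origin is the TCP and whose axes are the flange's). Camera axes: x right, y down, z forward; pixel columns grow to the right and rows downward; lengths in m; the calibration is good to about 2 mm. The wrist camera is an equidistant fisheye: a pixel r from the principal point sees the ray r / f radians off the axis. A picture is of the moment at which its call begins: read the wrist's pose just before it. calibration takes no time and is no camera call.
- robot.finish_job(): hands the job in; it is judged then, once.
The state is a dict: "time": time; "q": joint angles; "joint_velocities": joint speeds; "effort": joint torques, N m; "ee_pos": TCP position; "ee_rot": TCP orientation; "ft_force": force on the tool from outside, world axes, zero at the start; "moment": the same for the moment, N m; "finger_gap": opening from 0.0 (shut) to 1.0 (fully open); "grip_force": force on a finger pad.
Only numpy, scipy, OpenCV 4.12 (cv2) and the standard library are available. Lean on these libraries where they do the work, as an engineer would, in place of code of your own. Each camera call takes 0.05 s, during which the arm holds its last target. There are 200 camera calls.

## Working session

There is one attempt and no reset: what is moved stays moved. The work goes in short steps, Python scripts to look and compute and a tool call to move; the robot and the scene stay as the last step left them, time stands still between calls to the robot, and variables do not carry over. Pictures are saved under pics/ and viewed, at most 14 in all, crops included, and the job is handed in when it is done.

Besides the shell and the picture viewer there is one more tool, called after "Call:" by a JSON object that holds its "name" and its "arguments". apply_moves: Moves the arm, as the interface text tells. Its arguments: {"type":"object","properties":{"grip":{"type":"array","items":{"type":"number"}},"linear":{"type":"array","items":{"type":"array","items":{"type":"number"}}},"turn":{"type":"array","items":{"type":"array","items":{"type":"number"}}},"grip_force":{"type":"number"}},"required":["grip","linear","turn"]}

```bash
ls; mkdir -p pics; python3 - <<'E'
from plant import monitor, viewer, robot
import cv2,json
s=monitor.observe();print({k:s[k] for k in('time','ee_pos','ee_rot','q','finger_gap')})
for n in('scene','side','wrist'):
    c=viewer.calibration(n);print(n,c)
    cv2.imwrite(f'pics/{n}0.png',viewer.read_camera(n)[:,:,::-1])
E
python3 -c "
import cv2,numpy as np
a=cv2.imread('pics/scene0.png');b=cv2.imread('pics/side0.png')
"
```

```text
pics
{'time': 0.0, 'ee_pos': array([0.26278888, 0.56619224, 0.18998359]), 'ee_rot': array([ 2.15705900e-01,  9.76457790e-01, -9.93117441e-04, -4.04428655e-04]), 'q': array([ 9.57484945e-01,  5.28450911e-01,  1.43389440e+00, -2.12613558e-05,
        1.18139187e+00, -1.78473654e-01]), 'finger_gap': 1.0048414710278768}
scene {'vertical_fov': 42.98844459827562, 'cx': 266.6884224752046, 'cy': 192.77866199359718, 'R': array([[ 6.11502726e-01, -7.91242039e-01,  6.72934862e-04],
       [-4.63338791e-01, -3.58775449e-01, -8.10306943e-01],
       [ 6.41390350e-01,  4.95193108e-01, -5.86005294e-01]]), 't': array([-0.23190079,  0.31769384,  1.12201506])}
side {'vertical_fov': 51.35635913320161, 'cx': 259.2557565663839, 'cy': 193.50051621969433, 'R': array([[-0.99943653,  0.03267779,  0.00766772],
       [ 0.01037931,  0.51812611, -0.85524126],
       [-0.03192024, -0.85467976, -0.51817333]]), 't': array([0.50522492, 0.00445433, 1.14167443])}
wrist {'vertical_fov': 65.70646984690485, 'cx': 252.22121900322435, 'cy': 187.61102663949785, 'mount': array([[-3.25571853e-04, -9.68281686e-01, -2.49860901e-01,
         6.72572557e-02],
       [ 9.99999530e-01, -8.71134125e-05, -9.65422667e-04,
        -5.20292496e-04],
       [ 9.13034853e-04, -2.49861098e-01,  9.68281260e-01,
        -1.93119971e-01],
       [ 0.00000000e+00,  0.00000000e+00,  0.00000000e+00,
         1.00000000e+00]])}
```

View pics/scene0.png

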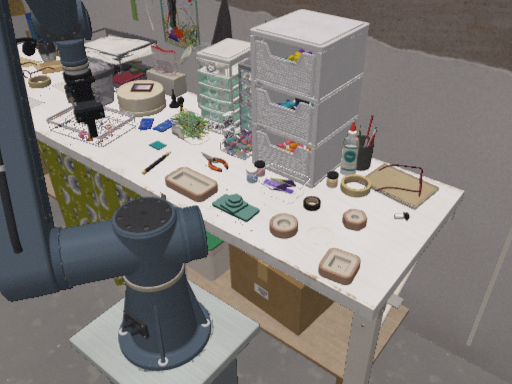

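View pics/side0.png

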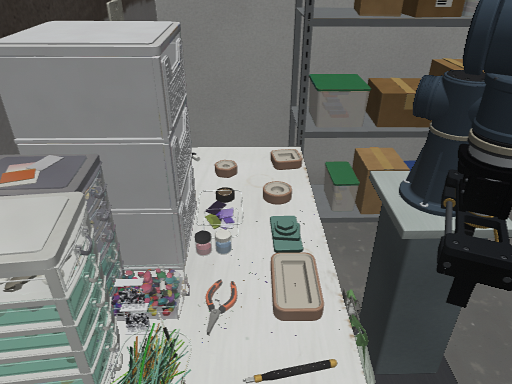

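View pics/wrist0.png

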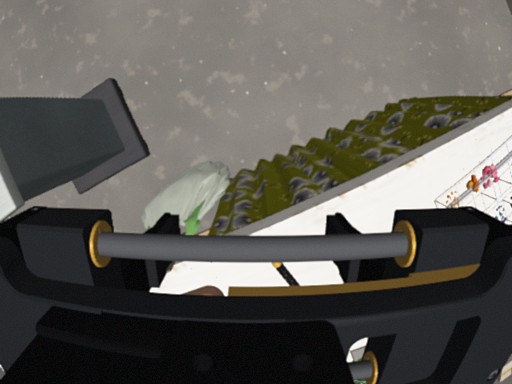

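```bash
cat > h.py <<'E'
from plant import monitor, viewer, robot
import numpy as np, cv2
from scipy.spatial.transform import Rotation as Rn
def foc(c): return 192/np.tan(np.radians(c['vertical_fov']/2))
def snap(n):
    s=monitor.observe(); return viewer.read_camera(n)[:,:,::-1].copy(), s
def rays(n,px,s=None):
    c=viewer.calibration(n);f=foc(c);px=np.atleast_2d(px).astype(float)
    d=(px-[c['cx'],c['cy']])/f
    if n!='wrist':
        v=np.c_[d,np.ones(len(d))]@c['R']; return -c['R'].T@c['t'],v
    r=np.linalg.norm(d,axis=1)+1e-12
    v=np.c_[d*(np.sin(r)/r)[:,None],np.cos(r)]
    M=c['mount'];R=Rn.from_quat(s['ee_rot']).as_matrix()
    return s['ee_pos']+R@M[:3,3],(v@M[:3,:3].T)@R.T
def cast(n,px,z,s=None):
    o,v=rays(n,px,s);return (o+v*((z-o[2])/v[:,2])[:,None])[:,:2]
def proj(n,X,s=None):
    c=viewer.calibration(n);f=foc(c);X=np.atleast_2d(X)
    if n!='wrist':
        p=X@c['R'].T+c['t'];return p[:,:2]/p[:,2:]*f+[c['cx'],c['cy']]
    M=c['mount'];R=Rn.from_quat(s['ee_rot']).as_matrix()
    p=((X-s['ee_pos'])@R-M[:3,3])@M[:3,:3]
    rho=np.linalg.norm(p[:,:2],axis=1);th=np.arctan2(rho,p[:,2])
    return p[:,:2]/rho[:,None]*th[:,None]*f+[c['cx'],c['cy']]
def terra(im):  # reddish clay
    h,s,v=cv2.split(cv2.cvtColor(im,cv2.COLOR_BGR2HSV))
    return (((h<18)|(h>172))&(s>50)&(v>50)&(v<235)).astype(np.uint8)*255
E
python3 - <<'E'
from h import *
for n,(x0,x1,y0,y1),k in(('scene',(150,390,150,290),3),('side',(200,340,140,330),3)):
    im=cv2.imread(f'pics/{n}0.png');m=terra(im)
    cs,_=cv2.findContours(m,cv2.RETR_EXTERNAL,2)
    big=cv2.resize(im[y0:y1,x0:x1],None,fx=k,fy=k,interpolation=cv2.INTER_CUBIC)
    for c in cs:
        x,y,w,h=cv2.boundingRect(c)
        if cv2.contourArea(c)<150 or not(x0<x<x1 and y0<y<y1):continue
        hull=cv2.convexHull(c)[:,0]
        print(n,(x,y,w,h),cv2.contourArea(c),cast(n,[[x+w/2,y+h/2]],.02).round(3))
    cv2.imwrite(f'pics/{n}c.png',big)
E
```

```text
scene (319, 249, 41, 36) 349.5 [[ 0.405 -0.218]]
scene (186, 244, 167, 140) 8613.5 [[ 0.171 -0.169]]
scene (270, 215, 28, 23) 212.0 [[ 0.449 -0.009]]
scene (343, 209, 24, 22) 178.0 [[ 0.599 -0.154]]
scene (165, 175, 53, 27) 352.5 [[0.421 0.334]]
scene (375, 164, 50, 33) 169.0 [[ 0.868 -0.169]]
side (271, 253, 53, 68) 3069.5 [[0.442 0.375]]
side (263, 182, 29, 22) 245.5 [[0.456 0.013]]
side (215, 160, 22, 18) 171.0 [[ 0.603 -0.133]]
side (271, 149, 32, 21) 232.0 [[ 0.41  -0.195]]
```

View pics/scenec.png

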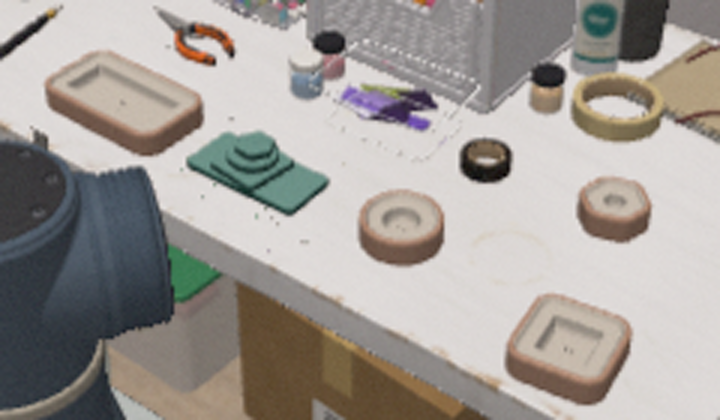

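View pics/sidec.png

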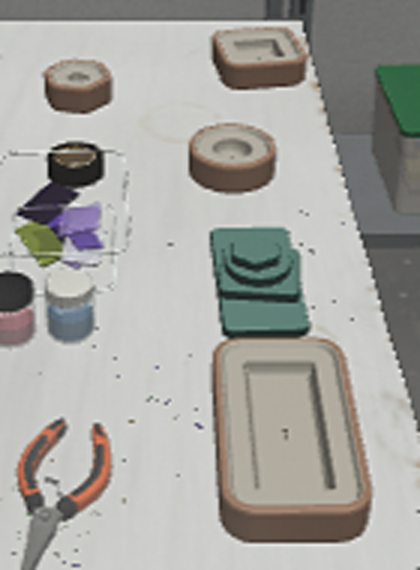

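```bash
cat >> h.py <<'E'
def plan(wps,start=None):
    """wps: list of (x,y,z in m, tool-x heading deg); prints per-call delta (tool axes, cm) and turn about tool z (deg)."""
    if start is None:
        s=monitor.observe();R=Rn.from_quat(s['ee_rot']).as_matrix()
        start=(*s['ee_pos'],np.degrees(np.arctan2(R[1,0],R[0,0])))
        print('now',np.round(start,4),'t',round(s['time'],2),'F',np.round(s['ft_force'],1),'gap',round(s['finger_gap']*8.7,2))
    for w in wps:
        a=np.radians(start[3]);d=(np.array(w[:3])-start[:3])*100
        c,sn=np.cos(a),np.sin(a)
        dz=(w[3]-start[3]+180)%360-180
        print('lin',np.round([d[0]*c+d[1]*sn, d[0]*sn-d[1]*c, -d[2]],2),'turn',round(-dz,1),'dist',np.linalg.norm(d).round(1))
        start=w
E
python3 - <<'E'
from h import *
g=lambda n,p,z:print(n,p,cast(n,[p],z).round(3))
g('scene',(234.3,198.7),.04);g('side',(284.7,224),.04)
g('scene',(310,185),0);g('side',(193,245),0);g('side',(190,160),0);g('scene',(255,170),0)
for p in((208,240),): pass
plan([(.36,.42,.2,122),(.43,.27,.2,90)])
E
```

```text
scene (234.3, 198.7) [[0.443 0.173]]
side (284.7, 224) [[0.452 0.188]]
scene (310, 185) [[0.692 0.063]]
side (193, 245) [[0.668 0.212]]
side (190, 160) [[ 0.727 -0.237]]
scene (255, 170) [[0.652 0.261]]
now [  0.2629   0.5664   0.1902 155.0873] t 0.15 F [0.3 0.1 0. ] gap 8.68
lin [-14.97  -9.18  -0.98] turn 33.1 dist 17.6
lin [-16.43  -2.01  -0.  ] turn 32 dist 16.6
```

Call:
{"name": "apply_moves", "arguments": {"grip": [8.7, 8.7, 8.7, 8.7, 8.7], "linear": [[-2, -1.2, -0.1], [-6, -3.7, -0.4], [-10, -6.1, -0.7], [-13.5, -8.3, -0.9], [-15, -9.2, -1]], "turn": [[0, 0, 5], [0, 0, 14], [0, 0, 22], [0, 0, 29], [0, 0, 33]]}}

```text
time: 0.78
ee_pos: [0.3615, 0.4182, 0.2008]
ee_rot: [0.486, 0.874, -0.0, 0.0]
ft_force: [-0.7, 0.1, 0.9]
finger_gap: 1.0
grip_force: 0.0
```

Call:
{"name": "apply_moves", "arguments": {"grip": [8.7, 8.7, 8.7, 8.7, 8.7], "linear": [[-2, -0.2, 0], [-6.5, -0.8, 0], [-11, -1.3, 0], [-15, -1.8, 0], [-16.4, -2, 0]], "turn": [[0, 0, 5], [0, 0, 14], [0, 0, 22], [0, 0, 29], [0, 0, 32]]}}

```text
time: 1.4
ee_pos: [0.4313, 0.269, 0.2008]
ee_rot: [0.708, 0.706, -0.0, -0.0]
ft_force: [-1.1, 0.1, 0.2]
finger_gap: 1.002
grip_force: 0.0
```

```bash
python3 - <<'E'
from h import *
plan([(.43,.09,.2,90)])
im,s=snap('wrist');cv2.imwrite('pics/w1.png',im)
import pickle;pickle.dump(s,open('w1.pkl','wb'))
E
```

```text
now [ 0.4313  0.269   0.2008 89.834 ] t 1.4 F [-1.1  0.1  0.2] gap 8.71
lin [-17.9   -0.08   0.08] turn -0.2 dist 17.9
```

View pics/w1.png

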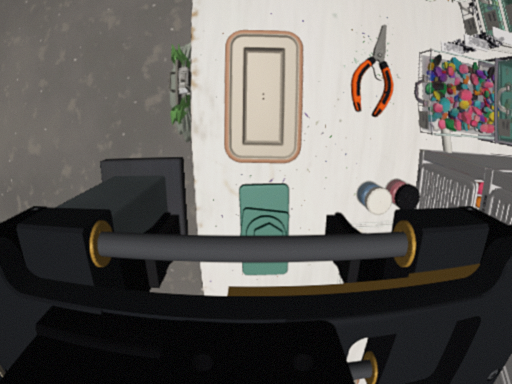

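Call:
{"name": "apply_moves", "arguments": {"grip": [8.7, 8.7, 8.7, 8.7, 8.7], "linear": [[-3, 0, 0], [-8, 0, 0], [-13, 0, 0], [-17, 0, 0], [-18, 0, 0]], "turn": [[0, 0, 0], [0, 0, 0], [0, 0, 0], [0, 0, 0], [0, 0, 0]]}}

```text
time: 2.08
ee_pos: [0.4308, 0.09, 0.201]
ee_rot: [0.707, 0.707, 0.0, -0.0]
ft_force: [0.3, 0.0, 0.3]
finger_gap: 0.999
grip_force: 0.0
```

```bash
python3 - <<'E'
from h import *
plan([(.48,-.08,.2,90),(.50,-.29,.2,90)])
im,s=snap('wrist');cv2.imwrite('pics/w2.png',im)
import pickle;pickle.dump(s,open('w2.pkl','wb'))
E
```

```text
now [4.30800e-01 9.00000e-02 2.01000e-01 9.00137e+01] t 2.08 F [0.3 0.  0.3] gap 8.69
lin [-17.     4.91   0.1 ] turn 0.0 dist 17.7
lin [-21.   2.  -0.] turn 0 dist 21.1
```

Call:
{"name": "apply_moves", "arguments": {"grip": [8.7, 8.7, 8.7, 8.7, 8.7], "linear": [[-3, 1, 0], [-8, 2, 0], [-13, 4, 0], [-17, 5, 0], [-18, 5, 0]], "turn": [[0, 0, 0], [0, 0, 0], [0, 0, 0], [0, 0, 0], [0, 0, 0]]}}

```text
time: 2.75
ee_pos: [0.4828, -0.0899, 0.2009]
ee_rot: [0.707, 0.707, 0.001, 0.0]
ft_force: [-0.5, 0.5, -0.9]
finger_gap: 0.999
grip_force: 0.0
```

```bash
python3 - <<'E'
from h import *
plan([(.50,-.29,.2,90)])
im,s=snap('wrist');cv2.imwrite('pics/w3.png',im)
import pickle;pickle.dump(s,open('w3.pkl','wb'))
E
```

```text
now [ 4.8280e-01 -8.9900e-02  2.0090e-01  9.0042e+01] t 2.75 F [-0.5  0.5 -0.9] gap 8.69
lin [-20.01   1.7    0.09] turn 0.0 dist 20.1
```

Call:
{"name": "apply_moves", "arguments": {"grip": [8.7, 8.7, 8.7, 8.7, 8.7], "linear": [[-3, 0.3, 0], [-8, 0.6, 0], [-14, 1, 0], [-19, 1.8, 0], [-20.5, 2, 0]], "turn": [[0, 0, 0], [0, 0, 0], [0, 0, 0], [0, 0, 0], [0, 0, 0]]}}

```text
time: 3.42
ee_pos: [0.5025, -0.2947, 0.2007]
ee_rot: [0.707, 0.708, 0.0, 0.0]
ft_force: [-0.4, -0.3, 0.1]
finger_gap: 1.001
grip_force: 0.0
```

```bash
python3 - <<'E'
from h import *
import pickle
im,s=snap('wrist');cv2.imwrite('pics/w4.png',im)
pickle.dump(s,open('w4.pkl','wb'))
plan([])
ims=[cv2.imread(f'pics/w{i}.png')[:250] for i in(2,3,4)]
out=np.vstack([np.hstack([ims[0],ims[1]]),np.hstack([ims[2],ims[2]*0])])
cv2.imwrite('pics/w234.png',cv2.resize(out,(800,390),interpolation=cv2.INTER_AREA))
for i in(1,2,3,4):
    im=cv2.imread(f'pics/w{i}.png');s=pickle.load(open(f'w{i}.pkl','rb'))
    h,sa,v=cv2.split(cv2.cvtColor(im,cv2.COLOR_BGR2HSV))
    m=((((h<16)|(h>174))&(sa>55)&(v>60))*255).astype(np.uint8);m[228:]=0
    cs,hi=cv2.findContours(m,cv2.RETR_CCOMP,1)
    for c,q in zip(cs,hi[0]):
        if cv2.contourArea(c)<700:continue
        P=cast('wrist',c[:,0],.030,s)*1000
        r=cv2.minAreaRect(P.astype(np.float32));e=cv2.minEnclosingCircle(P.astype(np.float32))
        print('w',i,'hole' if q[3]>=0 else 'out',cv2.boundingRect(c),np.round(r[0],1),np.round(r[1],1),round(r[2],1),'circ',np.round(e[0],1),round(e[1],1))
    g=((h>70)&(h<95)&(sa>90)).astype(np.uint8)*255;g[228:]=0
    for c in cv2.findContours(g,0,1)[0]:
        if cv2.contourArea(c)>500: print('glass',i,cv2.boundingRect(c))
E
```

```text
now [ 0.5025 -0.2954  0.2006 90.0678] t 3.48 F [ 1.2 -1.  -1. ] gap 8.67
w 1 out (225, 30, 78, 133) [445.6 357.3] [165.3  93.7] 89.5 circ [445.6 357.1] 87.7
w 1 hole (228, 33, 72, 127) [445.7 357.4] [158.   86.4] 89.5 circ [445.6 357.3] 84.0
w 3 out (199, 66, 65, 65) [457.5  -4.7] [79.1 78. ] 89.5 circ [457.2  -4.3] 40.0
w 3 hole (202, 69, 59, 59) [457.2  -4.5] [70.6 70.7] 44.1 circ [457.1  -4.4] 36.1
w 4 out (144, 65, 77, 79) [ 415.3 -215.5] [92.3 90.3] 8.3 circ [ 415.2 -214.9] 56.3
w 4 hole (147, 68, 69, 73) [ 414.  -215.7] [82.6 82.5] 8.3 circ [ 414.  -215.5] 51.5
w 4 out (307, 30, 55, 53) [ 605.6 -152.7] [69.  64.2] 46.2 circ [ 605.  -152.3] 35.6
w 4 hole (313, 33, 46, 46) [ 607.  -151.7] [59.3 54.9] 46.9 circ [ 606.8 -152. ] 30.2
```

View pics/w234.png

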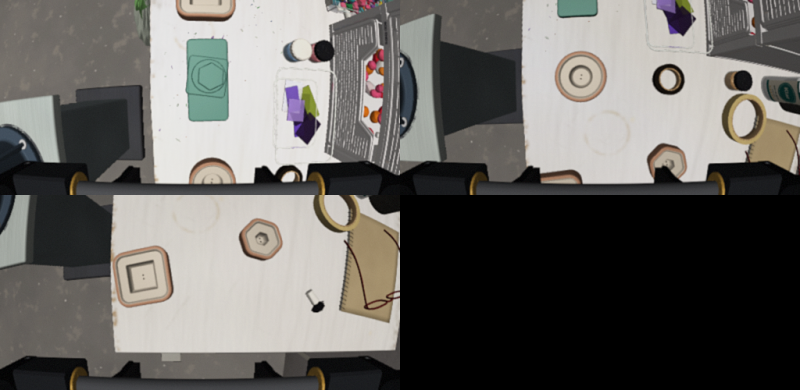

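```bash
python3 - <<'E'
from h import *
import pickle
im=cv2.imread('pics/w2.png');hsv=cv2.cvtColor(im,cv2.COLOR_BGR2HSV)
print(hsv[102,265],hsv[60,250],im[102,265])
c=cv2.resize(im[40:165,225:305],None,fx=4.5,fy=4.5,interpolation=cv2.INTER_CUBIC)
cv2.imwrite('pics/w2c.png',c)
# hex mould
im=cv2.imread('pics/w4.png');s=pickle.load(open('w4.pkl','rb'))
h,sa,v=cv2.split(cv2.cvtColor(im,cv2.COLOR_BGR2HSV))
m=((((h<16)|(h>174))&(sa>55)&(v>60))*255).astype(np.uint8);m[228:]=0;m[:,:290]=0
cs,hi=cv2.findContours(m,cv2.RETR_CCOMP,1)
for c in cs:
    if cv2.contourArea(c)<700:continue
    P=cast('wrist',c[:,0],.030,s)*1000;d=P-[606.9,-151.8]
    a=np.arctan2(d[:,1],d[:,0]);r=np.hypot(*d.T);z=(r*np.exp(6j*a)).sum()
    print('corner dir mod60',np.degrees(np.angle(z))/6)
E
```

```text
[ 80  71 165] [ 80  65 165] [150 165 119]
corner dir mod60 -13.329747814301351
corner dir mod60 -12.697118337393183
```

View pics/w2c.png

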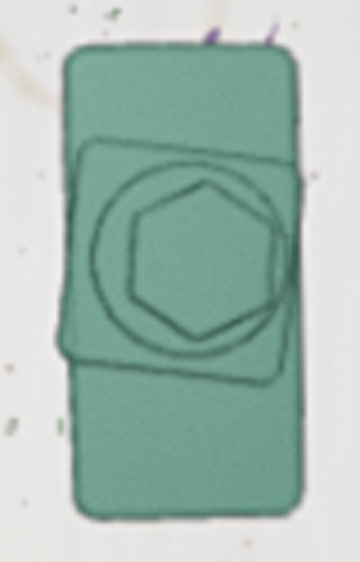

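```bash
python3 - <<'E'
from h import *
import pickle
s=pickle.load(open('w2.pkl','rb'))
f=lambda p,z:cast('wrist',np.array(p)/4.5+[225,40]-.4,z,s)*1000
H=f([(207,181),(276,226),(275,303),(200,340),(130,297),(135,215)],.04)
d=H-H.mean(0);print('hex',H.mean(0),np.hypot(*d.T).mean(),np.degrees(np.angle((np.exp(6j*np.arctan2(d[:,1],d[:,0]))).sum()))/6)
C=f([(92,257),(291,257),(190,162),(190,356)],.03)
print('rnd',C[:2].mean(0)[0],C[2:].mean(0)[1],np.ptp(C,0))
for n,p,z in(('sq',[(81,136),(301,160),(278,387),(58,357)],.02),('obl',[(64,43),(297,43),(302,518),(75,518)],.01)):
    S=f(p,z);r=cv2.minAreaRect(S.astype(np.float32));v=S[0]+S[1]-S[2]-S[3]
    print(n,S.mean(0),np.round(r[1],1),r[2],'axis',np.degrees(np.arctan2(v[1],v[0])))
E
```

```text
hex [452.05549015 175.28186491] 21.428464757605823 27.50537331323686
rnd 449.3785104114544 176.12474139306582 [53.62840531 53.08072996]
sq [446.61674244 176.63796466] [64.5 61.8] 84.30628204345703 axis 84.35235867617679
obl [448.64488838 171.59861801] [ 66.3 139.1] 1.0401670932769775 axis 91.10244498751209
```

```bash
python3 - <<'E'
from h import *
plan([(.478,-.06,.16,89),(.452,.1753,.12,87.5),(.452,.1753,.06,87.5),(.452,.1753,.035,87.5),(.452,.1753,.10,87.5)])
E
```

```text
now [ 0.5025 -0.2954  0.2006 90.0678] t 3.48 F [ 1.2 -1.  -1. ] gap 8.67
lin [23.54 -2.42  4.06] turn 1.1 dist 24.0
lin [23.48 -3.01  4.  ] turn 1.5 dist 24.0
lin [0. 0. 6.] turn -0.0 dist 6.0
lin [0.  0.  2.5] turn -0.0 dist 2.5
lin [ 0.   0.  -6.5] turn -0.0 dist 6.5
```

Call:
{"name": "apply_moves", "arguments": {"grip": [6, 6, 6, 6, 6], "linear": [[3, -0.3, 0.5], [9, -0.9, 1.5], [15, -1.5, 2.6], [20.5, -2, 3.5], [23.5, -2.4, 4.1]], "turn": [[0, 0, 0], [0, 0, 0], [0, 0, 1.1], [0, 0, 1.1], [0, 0, 1.1]]}}

```text
time: 4.1
ee_pos: [0.4742, -0.0534, 0.1595]
ee_rot: [0.712, 0.702, -0.0, -0.002]
ft_force: [0.5, -1.1, -0.2]
finger_gap: 0.696
grip_force: 0.0
```

Call:
{"name": "apply_moves", "arguments": {"grip": [6, 6, 6, 6, 6], "linear": [[5, -0.6, 0.8], [11, -1.4, 2], [17, -2.2, 3], [22, -2.8, 3.8], [23.5, -3, 4]], "turn": [[0, 0, 0], [0, 0, 0], [0, 0, 1.5], [0, 0, 1.5], [0, 0, 1.5]]}}

```text
time: 4.72
ee_pos: [0.4476, 0.1803, 0.1196]
ee_rot: [0.72, 0.694, -0.001, -0.001]
ft_force: [-0.9, -0.8, -0.6]
finger_gap: 0.689
grip_force: 0.0
```

```bash
python3 - <<'E'
from h import *
plan([(.452,.1753,.06,87.5),(.452,.1753,.035,87.5),(.452,.1753,.10,87.5)])
im,s=snap('wrist');cv2.imwrite('pics/w5.png',im[120:,120:400])
E
```

```text
now [ 0.4476  0.1803  0.1196 87.8576] t 4.72 F [-0.9 -0.8 -0.6] gap 5.99
lin [-0.48  0.46  5.96] turn 0.4 dist 6.0
lin [0.  0.  2.5] turn -0.0 dist 2.5
lin [ 0.   0.  -6.5] turn -0.0 dist 6.5
```

View pics/w5.png

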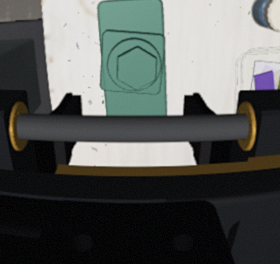

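Call:
{"name": "apply_moves", "arguments": {"grip": [6, 6, 6, 6, 6], "linear": [[-0.3, 0.3, 1.5], [-0.5, 0.5, 3], [-0.5, 0.5, 4.5], [-0.5, 0.5, 5.5], [-0.5, 0.5, 5.5]], "turn": [[0, 0, 0.3], [0, 0, 0.3], [0, 0, 0.3], [0, 0, 0.3], [0, 0, 0.3]]}}

```text
time: 5.4
ee_pos: [0.4556, 0.1699, 0.0638]
ee_rot: [0.725, 0.689, -0.001, -0.001]
ft_force: [0.2, -0.4, -0.3]
finger_gap: 0.689
grip_force: 0.0
```

```bash
python3 - <<'E'
from h import *
plan([(.452,.1753,.035,87.5),(.452,.1753,.10,87.5)])
im,s=snap('wrist');s=monitor.observe()
plan([(.452,.1753,.035,87.5)])
E
```

```text
now [4.55600e-01 1.69900e-01 6.38000e-02 8.70814e+01] t 5.4 F [ 0.2 -0.4 -0.3] gap 6.0
lin [ 0.52 -0.38  2.88] turn -0.4 dist 3.0
lin [ 0.   0.  -6.5] turn -0.0 dist 6.5
now [4.56000e-01 1.70200e-01 6.44000e-02 8.71103e+01] t 5.45 F [ 1.7 -0.3  1. ] gap 6.0
lin [ 0.49 -0.42  2.94] turn -0.4 dist 3.0
```

Call:
{"name": "apply_moves", "arguments": {"grip": [6, 6, 6, 6, 6], "linear": [[0.3, -0.3, 0.5], [0.5, -0.4, 1.2], [0.5, -0.4, 2], [0.5, -0.4, 2.6], [0.5, -0.4, 2.9]], "turn": [[0, 0, 0], [0, 0, 0], [0, 0, 0], [0, 0, 0], [0, 0, 0]]}}

```text
time: 6.08
ee_pos: [0.4522, 0.1762, 0.0354]
ee_rot: [0.724, 0.69, -0.0, -0.0]
ft_force: [-0.4, 0.6, 0.1]
finger_gap: 0.686
grip_force: 0.0
```

Call:
{"name": "apply_moves", "arguments": {"grip": [5, 3.5, 3.5, 3.5, 3.5], "linear": [[0, 0, 0], [0, 0, 0], [0, 0, 0], [0, 0, 0], [0, 0, 0]], "turn": [[0, 0, 0], [0, 0, 0], [0, 0, 0], [0, 0, 0], [0, 0, 0]], "grip_force": 10}}

```text
time: 6.7
ee_pos: [0.4525, 0.1762, 0.0361]
ee_rot: [0.724, 0.69, 0.0, 0.0]
ft_force: [0.2, -0.1, -0.8]
finger_gap: 0.407
grip_force: 0.0
```

```bash
python3 - <<'E'
from h import *
a,s=snap('wrist');b,_=snap('side');c,_=snap('scene')
cv2.imwrite('pics/k1.png',np.hstack([cv2.resize(a[60:300,130:370],(400,400)),cv2.resize(b[185:265,245:325],(400,400),interpolation=cv2.INTER_CUBIC)]))
plan([])
E
```

```text
now [4.52400e-01 1.76200e-01 3.60000e-02 8.71856e+01] t 6.85 F [ 0.  -0.2  0.2] gap 3.52
```

View pics/k1.png

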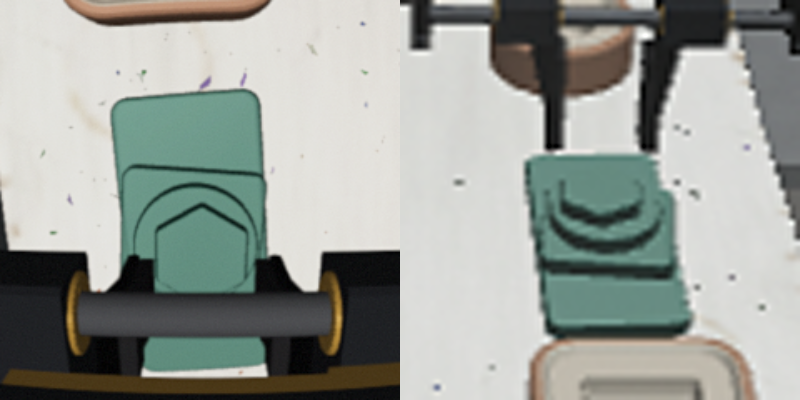

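```bash
python3 - <<'E'
from h import *
a,s=snap('wrist');b,_=snap('side');c,_=snap('scene')
R=Rn.from_quat(s['ee_rot']).as_matrix()
T=s['ee_pos']+np.array([[0,-.0176,0],[0,.0176,0],[0,-.0176,-.02],[0,.0176,-.02]])@R.T
big=[]
for n,im in(('side',b),('scene',c),('wrist',a)):
    p=proj(n,T,s);print(n,p.round(1).tolist());k=5 if n!='wrist' else 2.5
    x0,y0=(p.mean(0)-200/k).astype(int);w=int(400/k)
    q=cv2.resize(im[y0:y0+w,x0:x0+w],(400,400),interpolation=cv2.INTER_CUBIC)
    for i,(u,v) in enumerate(p): cv2.drawMarker(q,(int((u-x0+.5)*k),int((v-y0+.5)*k)),(0,0,255) if i<2 else (255,0,255),0,12,1)
    big.append(q)
cv2.imwrite('pics/k2.png',cv2.resize(np.hstack(big[:2]),(800,400)))
E
```

```text
side [[291.2, 222.6], [276.5, 222.4], [291.6, 215.8], [276.8, 215.5]]
scene [[231.5, 200.6], [239.5, 195.3], [231.2, 195.2], [239.2, 190.0]]
wrist [[226.3, 211.7], [277.4, 211.7], [223.7, 222.2], [280.0, 222.1]]
```

View pics/k2.png

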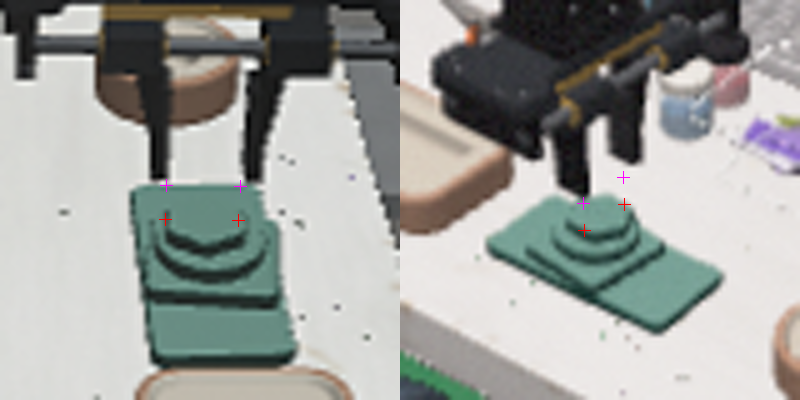

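```bash
python3 - <<'E'
from h import *
s=monitor.observe()
# crops origin = int(mean - 40)
def px(n,u,v):
    R=Rn.from_quat(s['ee_rot']).as_matrix()
    T=s['ee_pos']+np.array([[0,-.0176,0],[0,.0176,0],[0,-.0176,-.02],[0,.0176,-.02]])@R.T
    o=(proj(n,T,s).mean(0)-40).astype(int);return o+np.array([u,v])/5-.5
for a,b in(((205,182),(202,176)),((158,182),(226,160)),((253,183),(174,192))):
    A=[];B=[]
    for n,p in(('side',a),('scene',b)):
        o,v=rays(n,[px(n,*p)]);v=v[0]/np.linalg.norm(v);P=np.eye(3)-np.outer(v,v);A.append(P);B.append(P@o)
    X=np.linalg.solve(sum(A),sum(B));print(X.round(4),[proj(n,X).round(1).tolist() for n in('side','scene')])
print(s['ee_pos'])
E
```

```text
[0.454  0.1806 0.0625] [[[283.8, 214.4]], [[234.4, 190.1]]]
[0.4759 0.1801 0.0624] [[[274.5, 214.5]], [[239.2, 186.8]]]
[0.4313 0.1828 0.0629] [[[293.5, 214.7]], [[228.8, 193.2]]]
[0.45240443 0.1761709  0.03598305]
```

Call:
{"name": "apply_moves", "arguments": {"grip": [6, 6, 6, 6, 6], "linear": [[0, 0, 0], [0, 0, 0.3], [0, 0, 0.8], [0, 0, 1.3], [0, 0, 1.6]], "turn": [[0, 0, 0], [0, 0, 0], [0, 0, 0], [0, 0, 0], [0, 0, 0]]}}

```text
time: 7.62
ee_pos: [0.4521, 0.1761, 0.0194]
ee_rot: [0.724, 0.69, -0.0, -0.0]
ft_force: [-0.2, 0.1, -0.0]
finger_gap: 0.686
grip_force: 0.0
```

```bash
cat >> h.py <<'E'
def look(fn,hw=.03):
    b,s=snap('side');c,_=snap('scene');R=Rn.from_quat(s['ee_rot']).as_matrix();big=[]
    T=s['ee_pos']+np.array([[0,0,0.],[0,0,-.02]])@R.T
    for n,im in(('side',b),('scene',c)):
        p=proj(n,T,s).mean(0);x0,y0=(p-40).astype(int)
        print(n,'crop origin',x0,y0,'scale 5')
        big.append(cv2.resize(im[y0:y0+80,x0:x0+80],(400,400),interpolation=cv2.INTER_CUBIC))
    cv2.imwrite(fn,np.hstack(big))
E
python3 - <<'E'
from h import *
look('pics/k3.png');plan([])
E
```

```text
side crop origin 243 184 scale 5
scene crop origin 195 159 scale 5
now [4.52100e-01 1.76100e-01 1.95000e-02 8.71864e+01] t 7.72 F [-0.4  0.4  0.3] gap 5.98
```

View pics/k3.png

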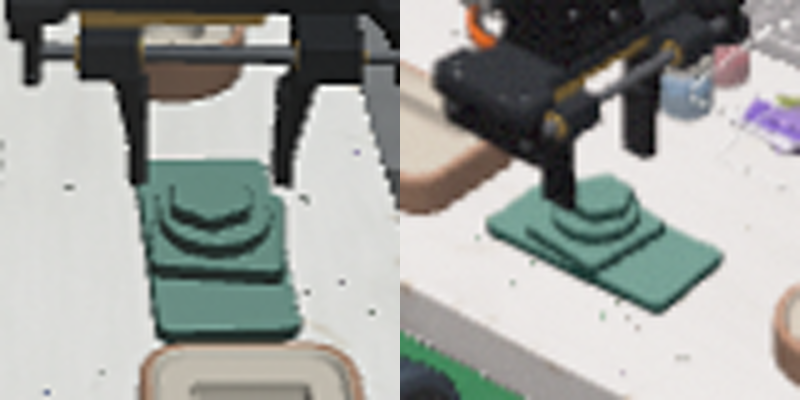

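```bash
cat >> h.py <<'E'
def tri(a,b):
    A=[];B=[]
    for n,p in(('side',a),('scene',b)):
        o,v=rays(n,[p]);v=v[0]/np.linalg.norm(v);P=np.eye(3)-np.outer(v,v);A.append(P);B.append(P@o)
    X=np.linalg.solve(sum(A),sum(B));e=max(np.abs(proj(n,X)[0]-p).max() for n,p in(('side',a),('scene',b)))
    return X.round(4),e.round(2)
E
python3 - <<'E'
from h import *
o1=np.array([243,184]);o2=np.array([195,159])
f=lambda a,b:print(tri(o1+np.array(a)/5-.4,o2+np.array(b)/5-.4))
f((283,186),(162,205));f((140,184),(240,155))
# known points of the stack as check: hexagon top centre, oblong outer top corners
f((213,198),(213,188))
f((160,331),(90,222));f((299,322),(0+90,222))
E
```

```text
(array([0.4184, 0.1819, 0.0459]), np.float64(0.67))
(array([0.4863, 0.1782, 0.0456]), np.float64(0.68))
(array([0.4538, 0.1762, 0.0379]), np.float64(1.84))
(array([ 0.4578,  0.2511, -0.0037]), np.float64(9.04))
(array([0.415 , 0.2393, 0.0093]), np.float64(0.41))
```

Call:
{"name": "apply_moves", "arguments": {"grip": [6, 6, 6, 6, 6], "linear": [[0, 0, 0.2], [0, 0, 0.5], [0, 0, 0.8], [0, 0, 0.9], [0, 0, 0.9]], "turn": [[0, 0, 0], [0, 0, 0], [0, 0, 0], [0, 0, 0], [0, 0, 0]]}}

```text
time: 8.35
ee_pos: [0.4523, 0.1762, 0.0109]
ee_rot: [0.724, 0.69, -0.0, -0.0]
ft_force: [0.6, -0.6, 1.1]
finger_gap: 0.687
grip_force: 0.0
```

Call:
{"name": "apply_moves", "arguments": {"grip": [5, 4, 3.3, 3.3, 3.3], "linear": [[0, 0, 0], [0, 0, 0], [0, 0, 0], [0, 0, 0], [0, 0, 0]], "turn": [[0, 0, 0], [0, 0, 0], [0, 0, 0], [0, 0, 0], [0, 0, 0]], "grip_force": 10}}

```text
time: 8.98
ee_pos: [0.4524, 0.1762, 0.011]
ee_rot: [0.724, 0.69, 0.0, 0.0]
ft_force: [0.4, -0.4, 0.1]
finger_gap: 0.384
grip_force: 0.0
```

Call:
{"name": "apply_moves", "arguments": {"grip": [5, 6, 6, 6, 6], "linear": [[0, 0, 0], [0, 0, 0], [0, 0, 0.2], [0, 0, 0.4], [0, 0, 0.4]], "turn": [[0, 0, 0], [0, 0, 0], [0, 0, 0], [0, 0, 0], [0, 0, 0]]}}

```text
time: 9.6
ee_pos: [0.4522, 0.1761, 0.0067]
ee_rot: [0.724, 0.69, -0.0, -0.0]
ft_force: [-0.5, 0.1, -0.4]
finger_gap: 0.688
grip_force: 0.0
```

Call:
{"name": "apply_moves", "arguments": {"grip": [5, 4, 3.3, 3.3, 3.3], "linear": [[0, 0, 0], [0, 0, 0], [0, 0, 0], [0, 0, 0], [0, 0, 0]], "turn": [[0, 0, 0], [0, 0, 0], [0, 0, 0], [0, 0, 0], [0, 0, 0]], "grip_force": 10}}

```text
time: 10.22
ee_pos: [0.4523, 0.1762, 0.007]
ee_rot: [0.724, 0.69, -0.0, -0.0]
ft_force: [-0.4, -0.0, 0.8]
finger_gap: 0.429
grip_force: 10.0
```

Call:
{"name": "apply_moves", "arguments": {"grip": [5, 6, 6, 6, 6], "linear": [[0, 0, 0], [0, 0, 0], [0, 0, 0.1], [0, 0, 0.2], [0, 0, 0.2]], "turn": [[0, 0, 0], [0, 0, 0], [0, 0, 0], [0, 0, 0], [0, 0, 0]]}}

```text
time: 10.85
ee_pos: [0.4523, 0.1762, 0.0049]
ee_rot: [0.724, 0.69, -0.0, -0.0]
ft_force: [0.1, -0.1, -0.6]
finger_gap: 0.688
grip_force: 0.0
```

Call:
{"name": "apply_moves", "arguments": {"grip": [5, 4, 3.3, 3.3, 3.3], "linear": [[0, 0, 0], [0, 0, 0], [0, 0, 0], [0, 0, 0], [0, 0, 0]], "turn": [[0, 0, 0], [0, 0, 0], [0, 0, 0], [0, 0, 0], [0, 0, 0]], "grip_force": 12}}

```text
time: 11.48
ee_pos: [0.4524, 0.1762, 0.005]
ee_rot: [0.724, 0.69, 0.0, 0.0]
ft_force: [-0.1, -0.0, 0.3]
finger_gap: 0.433
grip_force: 12.0
```

Call:
{"name": "apply_moves", "arguments": {"grip": [3.3, 3.3, 3.3, 3.3, 3.3], "linear": [[0, 0, -0.1], [0, 0, -0.3], [0, 0, -0.7], [0, 0, -1.2], [0, 0, -1.5]], "turn": [[0, 0, 0], [0, 0, 0], [0, 0, 0], [0, 0, 0], [0, 0, 0]]}}

```text
time: 12.1
ee_pos: [0.4526, 0.1762, 0.0204]
ee_rot: [0.724, 0.69, 0.0, 0.0]
ft_force: [-0.1, 0.3, 0.3]
finger_gap: 0.432
grip_force: 12.0
```

```bash
python3 - <<'E'
from h import *
plan([(.4525,.1762,.085,87.2),(.54,.02,.085,95),(.607,-.152,.085,106.8),(.607,-.152,.010,106.8)])
im,s=snap('wrist');cv2.imwrite('pics/lift1.png',im)
g=cv2.cvtColor(im,cv2.COLOR_BGR2HSV);m=((abs(g[:,:,0].astype(int)-80)<10)&(g[:,:,1]>45)).astype(np.uint8)*255
for c in cv2.findContours(m,0,1)[0]:
    if cv2.contourArea(c)>100:print(cv2.boundingRect(c),cv2.contourArea(c))
E
```

```text
now [4.52600e-01 1.76200e-01 2.04000e-02 8.71883e+01] t 12.1 F [-0.1  0.3  0.3] gap 3.76
lin [-0.   -0.01 -6.46] turn -0.0 dist 6.5
lin [-15.17   9.5   -0.  ] turn -7.8 dist 17.9
lin [-17.72   5.18  -0.  ] turn -11.8 dist 18.5
lin [0.  0.  7.5] turn -0.0 dist 7.5
(211, 262, 83, 24) 1796.5
(192, 114, 100, 123) 10432.5
```

Call:
{"name": "apply_moves", "arguments": {"grip": [3.3, 3.3, 3.3, 3.3, 3.3], "linear": [[0, 0, -1], [0, 0, -3], [0, 0, -5.5], [0, 0, -8], [0, 0, -9]], "turn": [[0, 0, 0], [0, 0, 0], [0, 0, 0], [0, 0, 0], [0, 0, 0]]}}

```text
time: 12.78
ee_pos: [0.4532, 0.1763, 0.1116]
ee_rot: [0.724, 0.69, 0.001, 0.001]
ft_force: [-0.5, 0.2, 0.2]
finger_gap: 0.433
grip_force: 12.0
```

```bash
python3 - <<'E'
from h import *
plan([(.55,-.04,.11,97),(.636,-.248,.11,106.8)])
E
```

```text
now [ 0.4532  0.1763  0.1116 87.1939] t 12.78 F [-0.5  0.2  0.2] gap 3.77
lin [-21.13  10.73   0.16] turn -9.8 dist 23.7
lin [-21.69   6.    -0.  ] turn -9.8 dist 22.5
```

Call:
{"name": "apply_moves", "arguments": {"grip": [3.3, 3.3, 3.3, 3.3, 3.3], "linear": [[-2, 1, 0], [-6, 3, 0], [-11, 5.5, 0], [-16, 8, 0], [-21, 10.7, 0]], "turn": [[0, 0, -1], [0, 0, -3], [0, 0, -5], [0, 0, -7.5], [0, 0, -9.8]]}}

```text
time: 13.4
ee_pos: [0.5489, -0.0403, 0.1095]
ee_rot: [0.662, 0.749, -0.0, -0.001]
ft_force: [0.6, 0.6, 0.2]
finger_gap: 0.432
grip_force: 12.0
```

Call:
{"name": "apply_moves", "arguments": {"grip": [3.3, 3.3, 3.3, 3.3, 3.3], "linear": [[-5.5, 1.5, 0], [-11, 3, 0], [-16, 4.4, 0], [-20, 5.6, 0], [-21.7, 6, 0]], "turn": [[0, 0, -2.5], [0, 0, -5], [0, 0, -7.5], [0, 0, -9], [0, 0, -9.8]]}}

```text
time: 14.02
ee_pos: [0.6351, -0.2491, 0.1092]
ee_rot: [0.597, 0.802, -0.0, -0.0]
ft_force: [0.2, 0.4, -0.5]
finger_gap: 0.434
grip_force: 12.0
```

Call:
{"name": "apply_moves", "arguments": {"grip": [3.3], "linear": [[0, 0, 0]], "turn": [[0, 0, 0]]}}

```text
time: 14.15
ee_pos: [0.6343, -0.2469, 0.1092]
ee_rot: [0.597, 0.802, 0.0, -0.001]
ft_force: [0.5, 0.1, -0.5]
finger_gap: 0.427
grip_force: 12.0
```

```bash
cat >> h.py <<'E'
def moulds(im,s,z=.030,amin=700):
    h,sa,v=cv2.split(cv2.cvtColor(im,cv2.COLOR_BGR2HSV))
    m=((((h<16)|(h>174))&(sa>55)&(v>60))*255).astype(np.uint8);m[228:]=0
    cs,hi=cv2.findContours(m,cv2.RETR_CCOMP,1)
    for c,q in zip(cs,hi[0]):
        if cv2.contourArea(c)<amin:continue
        P=cast('wrist',c[:,0],z,s)*1000;r=cv2.minAreaRect(P.astype(np.float32))
        mm=cv2.moments(P.astype(np.float32));cen=np.array([mm['m10'],mm['m01']])/mm['m00']
        d=P-cen;zz=(np.hypot(*d.T)*np.exp(6j*np.arctan2(d[:,1],d[:,0]))).sum()
        print('hole' if q[3]>=0 else 'out',cv2.boundingRect(c),'cen',cen.round(1),'rect',np.round(r[0],1),np.round(r[1],1),round(r[2],1),'hexcorner',round(np.degrees(np.angle(zz))/6,1))
E
python3 - <<'E'
from h import *
im,s=snap('wrist');cv2.imwrite('pics/w6.png',im);moulds(im,s)
plan([(.607,-.151,.11,106.8),(.607,-.151,.010,106.8)])
E
```

```text
out (30, 56, 70, 87) cen [ 415.7 -214.9] rect [ 415.6 -215. ] [92.2 90.1] 8.2 hexcorner -19.8
hole (32, 60, 63, 79) cen [ 414.3 -215.3] rect [ 414.2 -215.3] [83.  82.3] 8.6 hexcorner -22.2
out (218, 42, 72, 74) cen [ 606.9 -151.8] rect [ 606.9 -151.9] [64.3 68.2] 16.8 hexcorner -12.6
hole (223, 46, 62, 65) cen [ 606.9 -151.6] rect [ 606.8 -151.6] [55.2 59.7] 16.7 hexcorner -12.4
now [  0.6338  -0.2455   0.1092 106.7647] t 14.2 F [-0.4  0.2 -0.9] gap 3.76
lin [ 9.82  0.16 -0.08] turn -0.0 dist 9.8
lin [ 0.  0. 10.] turn -0.0 dist 10.0
```

Call:
{"name": "apply_moves", "arguments": {"grip": [3.3, 3.3, 3.3, 3.3, 3.3], "linear": [[1.5, 0, 0.5], [4, 0.1, 1.5], [7, 0.1, 2.8], [9, 0.1, 4], [9.8, 0.1, 5]], "turn": [[0, 0, 0], [0, 0, 0], [0, 0, 0], [0, 0, 0], [0, 0, 0]]}}

```text
time: 14.82
ee_pos: [0.6057, -0.1489, 0.0594]
ee_rot: [0.595, 0.804, -0.0, -0.001]
ft_force: [1.0, 0.4, -0.3]
finger_gap: 0.438
grip_force: 12.0
```

Call:
{"name": "apply_moves", "arguments": {"grip": [3.3, 3.3, 3.3, 3.3, 3.3], "linear": [[0, 0, 1], [0, 0, 2.3], [0, 0, 3.5], [0, 0, 4.2], [0, 0, 4.2]], "turn": [[0, 0, 0], [0, 0, 0], [0, 0, 0], [0, 0, 0], [0, 0, 0]]}}

```text
time: 15.45
ee_pos: [0.6071, -0.153, 0.0171]
ee_rot: [0.597, 0.803, -0.0, -0.001]
ft_force: [-0.4, 0.6, -0.3]
finger_gap: 0.433
grip_force: 12.0
```

```bash
python3 - <<'E'
from h import *
plan([(.6069,-.151,.0015,106.8)])
E
```

```text
now [ 6.071000e-01 -1.530000e-01  1.710000e-02  1.067545e+02] t 15.45 F [-0.4  0.6 -0.3] gap 3.77
lin [0.2  0.04 1.56] turn -0.0 dist 1.6
```

Call:
{"name": "apply_moves", "arguments": {"grip": [3.3, 3.3, 3.3, 3.3, 3.3], "linear": [[0.2, 0, 0.4], [0.2, 0, 0.9], [0.2, 0, 1.2], [0.2, 0, 1.4], [0.2, 0, 1.5]], "turn": [[0, 0, 0], [0, 0, 0], [0, 0, 0], [0, 0, 0], [0, 0, 0]]}}

```text
time: 16.08
ee_pos: [0.607, -0.1509, 0.0028]
ee_rot: [0.596, 0.803, -0.0, -0.0]
ft_force: [-1.0, -0.1, 0.8]
finger_gap: 0.435
grip_force: 12.0
```

```bash
python3 - <<'E'
from h import *
plan([(.6069,-.151,.001,106.8)])
E
```

```text
now [ 6.070000e-01 -1.509000e-01  2.800000e-03  1.067884e+02] t 16.07 F [-1.  -0.1  0.8] gap 3.79
lin [-0.01 -0.01  0.18] turn -0.0 dist 0.2
```

Call:
{"name": "apply_moves", "arguments": {"grip": [3.3, 3.3, 3.3, 3.3], "linear": [[0, 0, 0.1], [0, 0, 0.15], [0, 0, 0.2], [0, 0, 0.2]], "turn": [[0, 0, 0], [0, 0, 0], [0, 0, 0], [0, 0, 0]]}}

```text
time: 16.58
ee_pos: [0.607, -0.1509, 0.001]
ee_rot: [0.596, 0.803, 0.0, 0.0]
ft_force: [-0.4, 0.7, 0.2]
finger_gap: 0.431
grip_force: 12.0
```

Call:
{"name": "apply_moves", "arguments": {"grip": [3.9, 4.2, 4.8, 5.2, 5.2], "linear": [[0, 0, 0], [0, 0, 0], [0, 0, 0], [0, 0, -0.5], [0, 0, -2]], "turn": [[0, 0, 0], [0, 0, 0], [0, 0, 0], [0, 0, 0], [0, 0, 0]]}}

```text
time: 17.2
ee_pos: [0.6063, -0.1506, 0.0209]
ee_rot: [0.596, 0.803, -0.0, -0.001]
ft_force: [0.3, -0.1, 0.2]
finger_gap: 0.589
grip_force: 0.0
```

Call:
{"name": "apply_moves", "arguments": {"grip": [7, 7, 7, 7, 7], "linear": [[0, 0, -2], [-2, 0, -5], [-6, 0, -8], [-9, 0, -9], [-9, 0, -9]], "turn": [[0, 0, 0], [0, 0, 0], [0, 0, 0], [0, 0, 0], [0, 0, 0]]}}

```text
time: 17.82
ee_pos: [0.6347, -0.24, 0.1136]
ee_rot: [0.597, 0.802, 0.0, 0.003]
ft_force: [0.2, 0.3, -0.1]
finger_gap: 0.8
grip_force: 0.0
```

```bash
cat >> h.py <<'E'
def glass(im,s,z,amin=300):
    g=cv2.cvtColor(im,cv2.COLOR_BGR2HSV);m=((abs(g[:,:,0].astype(int)-80)<12)&(g[:,:,1]>40)).astype(np.uint8)*255;m[228:]=0
    for c in cv2.findContours(m,0,1)[0]:
        if cv2.contourArea(c)<amin:continue
        P=cast('wrist',c[:,0],z,s)*1000;r=cv2.minAreaRect(P.astype(np.float32))
        mm=cv2.moments(P.astype(np.float32));cen=np.array([mm['m10'],mm['m01']])/mm['m00']
        d=P-cen;zz=(np.hypot(*d.T)*np.exp(6j*np.arctan2(d[:,1],d[:,0]))).sum()
        print('glass',cv2.boundingRect(c),'cen',cen.round(1),'rect',np.round(r[0],1),np.round(r[1],1),round(r[2],1),'hexcorner',round(np.degrees(np.angle(zz))/6,1))
E
python3 - <<'E'
from h import *
im,s=snap('wrist');cv2.imwrite('pics/w7.png',im);moulds(im,s);glass(im,s,.036)
plan([(.53,-.05,.10,98),(.4494,.1770,.06,90)])
E
```

```text
out (30, 63, 69, 86) cen [ 415.5 -214.8] rect [ 415.3 -214.9] [91.7 90.3] 8.2 hexcorner -21.7
hole (32, 66, 62, 79) cen [ 414.3 -215.4] rect [ 414.2 -215.2] [82.9 82.4] 8.3 hexcorner -19.9
out (216, 49, 70, 73) cen [ 607.  -151.7] rect [ 607.  -151.6] [63.5 67.8] 16.6 hexcorner -12.9
hole (220, 53, 62, 65) cen [ 606.9 -151.6] rect [ 606.9 -151.6] [60.4 55.8] 47.5 hexcorner -13.3
glass (231, 63, 41, 44) cen [ 607.2 -151.7] rect [ 607.5 -151.8] [35.9 39.5] 16.6 hexcorner -13.4
glass (478, 12, 30, 37) cen [853.5  21.2] rect [853.4  19.9] [61.4 44. ] 44.3 hexcorner -16.5
now [  0.6331  -0.2377   0.1121 106.6982] t 17.88 F [-1.3  0.5 -0.4] gap 6.98
lin [20.94 -4.48  1.21] turn 8.7 dist 21.4
lin [23.6  -4.82  4.  ] turn 8 dist 24.4
```

Call:
{"name": "apply_moves", "arguments": {"grip": [7, 7, 7, 7, 7], "linear": [[3, -0.6, 0], [8.5, -1.8, 0], [13, -2.8, 0.3], [18, -3.8, 0.8], [21, -4.5, 1.2]], "turn": [[0, 0, 1], [0, 0, 3], [0, 0, 5], [0, 0, 7], [0, 0, 8.7]]}}

```text
time: 18.5
ee_pos: [0.5253, -0.0449, 0.0983]
ee_rot: [0.655, 0.756, -0.001, -0.002]
ft_force: [0.4, -0.0, 0.1]
finger_gap: 0.803
grip_force: 0.0
```

Call:
{"name": "apply_moves", "arguments": {"grip": [7, 7, 7, 7, 7], "linear": [[5, -1, 0.5], [11, -2.2, 1.2], [17, -3.4, 2], [22, -4.5, 2.7], [23.5, -4.8, 3]], "turn": [[0, 0, 2], [0, 0, 4], [0, 0, 6], [0, 0, 8], [0, 0, 8]]}}

```text
time: 19.12
ee_pos: [0.4443, 0.1797, 0.0684]
ee_rot: [0.705, 0.709, -0.002, -0.001]
ft_force: [0.5, -0.1, 0.6]
finger_gap: 0.805
grip_force: 0.0
```

Call:
{"name": "apply_moves", "arguments": {"grip": [7, 7, 7], "linear": [[0, 0, 0], [0, 0, 0.5], [0, 0, 0.5]], "turn": [[0, 0, 0], [0, 0, 0], [0, 0, 0]]}}

```text
time: 19.5
ee_pos: [0.4492, 0.1757, 0.0637]
ee_rot: [0.707, 0.707, -0.0, -0.0]
ft_force: [-0.1, -0.0, 0.2]
finger_gap: 0.803
grip_force: 0.0
```

```bash
python3 - <<'E'
from h import *
plan([(.4494,.1770,-.005,90)])
E
```

```text
now [4.49200e-01 1.75700e-01 6.37000e-02 8.99658e+01] t 19.5 F [-0.1 -0.   0.2] gap 6.98
lin [0.13 0.02 6.87] turn -0.0 dist 6.9
```

Call:
{"name": "apply_moves", "arguments": {"grip": [7, 7, 7, 7, 7], "linear": [[0.1, 0, 1.5], [0.1, 0, 3.5], [0.1, 0, 5], [0.1, 0, 6], [0.1, 0, 6]], "turn": [[0, 0, 0], [0, 0, 0], [0, 0, 0], [0, 0, 0], [0, 0, 0]]}}

```text
time: 20.12
ee_pos: [0.4481, 0.1777, 0.0031]
ee_rot: [0.707, 0.708, -0.001, -0.001]
ft_force: [1.3, -0.2, 1.2]
finger_gap: 0.806
grip_force: 0.0
```

Call:
{"name": "apply_moves", "arguments": {"grip": [7, 7, 7, 7], "linear": [[0, 0, 0.4], [0, 0, 0.7], [0, 0, 0.8], [0, 0, 0.8]], "turn": [[0, 0, 0], [0, 0, 0], [0, 0, 0], [0, 0, 0]]}}

```text
time: 20.62
ee_pos: [0.4487, 0.178, -0.0039]
ee_rot: [0.707, 0.708, 0.0, 0.0]
ft_force: [-0.7, 0.2, -0.4]
finger_gap: 0.803
grip_force: 0.0
```

Call:
{"name": "apply_moves", "arguments": {"grip": [6, 5.5, 4.9, 4.9, 4.9], "linear": [[0, 0, 0], [0, 0, 0], [0, 0, 0], [0, 0, 0], [0, 0, 0]], "turn": [[0, 0, 0], [0, 0, 0], [0, 0, 0], [0, 0, 0], [0, 0, 0]], "grip_force": 15}}

```text
time: 21.25
ee_pos: [0.4487, 0.1779, -0.004]
ee_rot: [0.707, 0.708, 0.0, 0.0]
ft_force: [-0.4, -0.2, 1.2]
finger_gap: 0.611
grip_force: 15.0
```

Call:
{"name": "apply_moves", "arguments": {"grip": [4.9, 4.9, 4.9, 4.9, 4.9], "linear": [[0, 0, -0.2], [0, 0, -0.8], [0, 0, -2.2], [0, 0, -4.5], [0, 0, -6]], "turn": [[0, 0, 0], [0, 0, 0], [0, 0, 0], [0, 0, 0], [0, 0, 0]]}}

```text
time: 21.88
ee_pos: [0.4491, 0.178, 0.0577]
ee_rot: [0.707, 0.708, 0.001, 0.001]
ft_force: [0.9, 0.8, -0.2]
finger_gap: 0.607
grip_force: 15.0
```

Call:
{"name": "apply_moves", "arguments": {"grip": [4.9, 4.9, 4.9, 4.9, 4.9], "linear": [[-2, 0, 0], [-6, 0.3, 0], [-11, 0.6, 0], [-16, 0.8, 0], [-18, 0.9, 0]], "turn": [[0, 0, 0], [0, 0, 0], [0, 0, 0], [0, 0, 0], [0, 0, 0]]}}

```text
time: 22.5
ee_pos: [0.4587, -0.0046, 0.057]
ee_rot: [0.708, 0.707, 0.0, 0.001]
ft_force: [-1.0, 0.0, -0.6]
finger_gap: 0.604
grip_force: 15.0
```

Call:
{"name": "apply_moves", "arguments": {"grip": [4.9, 4.9, 4.9, 4.9], "linear": [[0, 0, 0.5], [0, 0, 1.5], [0, 0, 2.5], [0, 0, 2.5]], "turn": [[0, 0, 0], [0, 0, 0], [0, 0, 0], [0, 0, 0]]}}

```text
time: 23.0
ee_pos: [0.4569, -0.001, 0.0299]
ee_rot: [0.706, 0.708, -0.001, -0.001]
ft_force: [1.2, 0.4, -0.8]
finger_gap: 0.601
grip_force: 15.0
```

```bash
python3 - <<'E'
from h import *
plan([(.4572,-.0027,.0025,90)])
E
```

```text
now [ 4.5690e-01 -1.0000e-03  2.9900e-02  9.0171e+01] t 23.0 F [ 1.2  0.4 -0.8] gap 5.23
lin [-0.17  0.03  2.74] turn 0.2 dist 2.7
```

```bash
python3 - <<'E'
from h import *
im,s=snap('wrist');cv2.imwrite('pics/w8.png',im)
g=cv2.cvtColor(im,cv2.COLOR_BGR2HSV);m=((abs(g[:,:,0].astype(int)-80)<12)&(g[:,:,1]>40)).astype(np.uint8)*255
zt=s['ee_pos'][2]+.034
for c in cv2.findContours(m,0,1)[0]:
    if cv2.contourArea(c)<300:continue
    x,y,w,h=cv2.boundingRect(c);P=cast('wrist',c[:,0],zt,s)*1000
    print((x,y,w,h),'ymax',P[:,1].max().round(1),'x',P[:,0].min().round(1),P[:,0].max().round(1), 'circle fit',np.round(cv2.minEnclosingCircle(P.astype(np.float32)),1) if 0 else '')
    q=P[P[:,1]>P[:,1].max()-15]
    A=np.c_[2*q,np.ones(len(q))];sol=np.linalg.lstsq(A,(q**2).sum(1),rcond=None)[0];print('fit',sol[:2].round(1),np.sqrt(sol[2]+sol[:2]@sol[:2]).round(1))
plan([(.4572,-.0027,.0025,90)])
E
```

```text
(205, 186, 94, 51) ymax 25.8 x 429.7 483.6 circle fit 
fit [457.    0.8] 24.8
(193, 0, 96, 66) ymax 130.6 x 424.4 475.9 circle fit 
fit [450.3 108.4] 26.8
now [ 4.57300e-01 -1.20000e-03  3.03000e-02  9.01654e+01] t 23.05 F [-0.2  0.6  0.1] gap 5.25
lin [-0.15 -0.01  2.78] turn 0.2 dist 2.8
```

Call:
{"name": "apply_moves", "arguments": {"grip": [4.9, 4.9, 4.9, 4.9, 4.9], "linear": [[-0.2, 0, 0.7], [-0.2, 0, 1.5], [-0.2, 0, 2.2], [-0.2, 0, 2.6], [-0.2, 0, 2.7]], "turn": [[0, 0, 0], [0, 0, 0], [0, 0, 0], [0, 0, 0], [0, 0, 0]]}}

```text
time: 23.68
ee_pos: [0.4577, -0.004, 0.0036]
ee_rot: [0.707, 0.708, -0.0, -0.0]
ft_force: [0.5, -0.1, -1.2]
finger_gap: 0.604
grip_force: 15.0
```

Call:
{"name": "apply_moves", "arguments": {"grip": [4.9, 4.9, 4.9], "linear": [[0, 0, 0.05], [0, 0, 0.1], [0, 0, 0.1]], "turn": [[0, 0, 0], [0, 0, 0], [0, 0, 0]]}}

```text
time: 24.05
ee_pos: [0.458, -0.0041, 0.0031]
ee_rot: [0.707, 0.708, 0.0, 0.0]
ft_force: [0.0, -1.0, 0.2]
finger_gap: 0.607
grip_force: 15.0
```

Call:
{"name": "apply_moves", "arguments": {"grip": [4.9, 4.9, 4.9], "linear": [[0, 0.0, 0.05], [0, 0, 0.1], [0, 0, 0.1]], "turn": [[0, 0, 0], [0, 0, 0], [0, 0, 0]]}}

```text
time: 24.42
ee_pos: [0.458, -0.0041, 0.002]
ee_rot: [0.707, 0.708, 0.0, 0.0]
ft_force: [-0.2, -0.2, 0.2]
finger_gap: 0.604
grip_force: 15.0
```

Call:
{"name": "apply_moves", "arguments": {"grip": [5.5, 5.8, 6.4, 6.8, 6.8], "linear": [[0, 0, 0], [0, 0, 0], [0, 0, 0], [0, 0, -0.5], [0, 0, -2]], "turn": [[0, 0, 0], [0, 0, 0], [0, 0, 0], [0, 0, 0], [0, 0, 0]]}}

```text
time: 25.05
ee_pos: [0.4574, -0.0039, 0.0219]
ee_rot: [0.707, 0.708, -0.0, -0.001]
ft_force: [-0.3, -0.8, -0.4]
finger_gap: 0.774
grip_force: 0.0
```

Call:
{"name": "apply_moves", "arguments": {"grip": [8, 8, 8, 8, 8], "linear": [[0, 0, -2], [-2, 0, -5], [-6, 0, -8], [-9, 0, -9], [-9, 0, -9]], "turn": [[0, 0, 0], [0, 0, 0], [0, 0, 0], [0, 0, 0], [0, 0, 0]]}}

```text
time: 25.68
ee_pos: [0.4593, -0.0962, 0.1133]
ee_rot: [0.708, 0.707, 0.001, 0.002]
ft_force: [-0.0, 0.6, -0.1]
finger_gap: 0.924
grip_force: 0.0
```

```bash
python3 - <<'E'
from h import *
im,s=snap('wrist');cv2.imwrite('pics/w9.png',im);moulds(im,s);glass(im,s,.036)
plan([(.447,.08,.11,85)])
E
```

```text
out (206, 44, 87, 85) cen [457.1  -4.3] rect [457.1  -4.1] [79.2 79.2] 89.7 hexcorner -10.5
hole (210, 48, 79, 77) cen [457.2  -4.1] rect [457.1  -4.2] [71.  71.2] 44.3 hexcorner 16.7
glass (222, 59, 58, 57) cen [458.2  -5.8] rect [458.5  -5.9] [51.4 51.2] 89.8 hexcorner -1.8
now [ 0.4581 -0.0946  0.1124 89.9612] t 25.73 F [ 0.1 -0.3  0.4] gap 8.0
lin [17.46 -1.12  0.24] turn 5.0 dist 17.5
```

Call:
{"name": "apply_moves", "arguments": {"grip": [8.4, 8.4, 8.4, 8.4, 8.4], "linear": [[3, -0.1, 0], [9, -0.4, 0], [15, -0.7, 0], [21, -1, 1], [25, -1.1, 3]], "turn": [[0, 0, 1], [0, 0, 2], [0, 0, 3], [0, 0, 4.5], [0, 0, 5.6]]}}

```text
time: 26.35
ee_pos: [0.445, 0.1594, 0.0816]
ee_rot: [0.739, 0.673, -0.0, -0.0]
ft_force: [0.4, -0.5, -0.6]
finger_gap: 0.963
grip_force: 0.0
```

Call:
{"name": "apply_moves", "arguments": {"grip": [8.4, 8.4, 8.4, 8.4], "linear": [[1.5, 0, 1.5], [2, 0, 3], [2.2, 0, 3.5], [2.2, 0, 3.5]], "turn": [[0, 0, 0], [0, 0, 0], [0, 0, 0], [0, 0, 0]]}}

```text
time: 26.85
ee_pos: [0.4488, 0.1768, 0.0465]
ee_rot: [0.741, 0.672, -0.0, -0.0]
ft_force: [0.1, 0.3, -0.1]
finger_gap: 0.963
grip_force: 0.0
```

```bash
python3 - <<'E'
from h import *
snap('wrist')
plan([(.4466,.1770,-.0145,84.4)])
E
```

```text
now [4.4910e-01 1.7690e-01 4.7000e-02 8.4394e+01] t 26.9 F [ 0.2 -0.2  0.9] gap 8.4
lin [-0.01 -0.25  6.15] turn -0.0 dist 6.2
```

Call:
{"name": "apply_moves", "arguments": {"grip": [8.4, 8.4, 8.4, 8.4, 8.4], "linear": [[0, -0.2, 1.2], [0, -0.2, 2.8], [0, -0.2, 4.3], [0, -0.2, 5.3], [0, -0.2, 5.3]], "turn": [[0, 0, 0], [0, 0, 0], [0, 0, 0], [0, 0, 0], [0, 0, 0]]}}

```text
time: 27.52
ee_pos: [0.4462, 0.1778, -0.0069]
ee_rot: [0.74, 0.672, -0.001, -0.001]
ft_force: [-0.2, 0.2, 0.7]
finger_gap: 0.967
grip_force: 0.0
```

Call:
{"name": "apply_moves", "arguments": {"grip": [8.4, 8.4, 8.4, 8.4], "linear": [[0, 0, 0.4], [0, 0, 0.7], [0, 0, 0.8], [0, 0, 0.8]], "turn": [[0, 0, 0], [0, 0, 0], [0, 0, 0], [0, 0, 0]]}}

```text
time: 28.02
ee_pos: [0.4469, 0.1781, -0.014]
ee_rot: [0.74, 0.672, 0.0, 0.0]
ft_force: [-0.2, -0.4, 0.3]
finger_gap: 0.965
grip_force: 0.0
```

Call:
{"name": "apply_moves", "arguments": {"grip": [7.4, 6.6, 5.9, 5.9, 5.9], "linear": [[0, 0, 0], [0, 0, 0], [0, 0, 0], [0, 0, 0], [0, 0, 0]], "turn": [[0, 0, 0], [0, 0, 0], [0, 0, 0], [0, 0, 0], [0, 0, 0]], "grip_force": 20}}

```text
time: 28.65
ee_pos: [0.4468, 0.178, -0.014]
ee_rot: [0.74, 0.672, 0.0, 0.0]
ft_force: [-0.0, 0.1, 0.8]
finger_gap: 0.728
grip_force: 20.0
```

Call:
{"name": "apply_moves", "arguments": {"grip": [5.9, 5.9, 5.9, 5.9, 5.9], "linear": [[0, 0, -0.2], [0, 0, -0.8], [0, 0, -2.5], [0, 0, -5.5], [0, 0, -8]], "turn": [[0, 0, 0], [0, 0, 0], [0, 0, 0], [0, 0, 0], [0, 0, 0]]}}

```text
time: 29.28
ee_pos: [0.4467, 0.178, 0.0671]
ee_rot: [0.74, 0.672, 0.0, 0.0]
ft_force: [-0.0, -0.6, -1.5]
finger_gap: 0.728
grip_force: 20.0
```

```bash
python3 - <<'E'
from h import *
plan([(.4305,-.02,.07,91.4),(.414,-.214,.06,98.4)])
E
```

```text
now [4.4670e-01 1.7800e-01 6.7100e-02 8.4488e+01] t 29.27 F [-0.  -0.6 -1.5] gap 6.33
lin [-19.86   0.28  -0.29] turn -6.9 dist 19.9
lin [-19.35  -2.12   1.  ] turn -7.0 dist 19.5
```

Call:
{"name": "apply_moves", "arguments": {"grip": [5.9, 5.9, 5.9, 5.9, 5.9], "linear": [[-2, 0, 0], [-6, 0.1, -0.1], [-10.5, 0.1, -0.2], [-15.2, 0.2, -0.2], [-19.9, 0.3, -0.3]], "turn": [[0, 0, -0.7], [0, 0, -2], [0, 0, -3.5], [0, 0, -5], [0, 0, -6.9]]}}

```text
time: 29.9
ee_pos: [0.4305, -0.0217, 0.0693]
ee_rot: [0.698, 0.716, 0.0, 0.0]
ft_force: [1.2, -0.3, -1.0]
finger_gap: 0.728
grip_force: 20.0
```

Call:
{"name": "apply_moves", "arguments": {"grip": [5.9, 5.9, 5.9, 5.9, 5.9], "linear": [[-4.7, -0.5, 0], [-9.4, -1, 0.2], [-14, -1.5, 0.5], [-18, -2, 0.8], [-19.4, -2.1, 1]], "turn": [[0, 0, -1.7], [0, 0, -3.4], [0, 0, -5], [0, 0, -6.5], [0, 0, -7]]}}

```text
time: 30.52
ee_pos: [0.4146, -0.2173, 0.0592]
ee_rot: [0.655, 0.756, -0.0, 0.001]
ft_force: [-0.0, 0.3, -0.5]
finger_gap: 0.727
grip_force: 20.0
```

Call:
{"name": "apply_moves", "arguments": {"grip": [5.9, 5.9, 5.9, 5.9], "linear": [[0, 0, 0.5], [0, 0, 1.5], [0, 0, 2.5], [0, 0, 2.5]], "turn": [[0, 0, 0], [0, 0, 0], [0, 0, 0], [0, 0, 0]]}}

```text
time: 31.02
ee_pos: [0.4137, -0.2132, 0.0329]
ee_rot: [0.653, 0.757, 0.0, -0.001]
ft_force: [-0.1, 0.2, -0.3]
finger_gap: 0.723
grip_force: 20.0
```

```bash
python3 - <<'E'
from h import *
im,s=snap('wrist');cv2.imwrite('pics/w10.png',im)
g=cv2.cvtColor(im,cv2.COLOR_BGR2HSV);m=((abs(g[:,:,0].astype(int)-80)<12)&(g[:,:,1]>40)).astype(np.uint8)*255
zt=s['ee_pos'][2]+.034;R=Rn.from_quat(s['ee_rot']).as_matrix()
for c in cv2.findContours(m,0,1)[0]:
    if cv2.contourArea(c)<300:continue
    P=cast('wrist',c[:,0],zt,s)*1000;d=np.c_[P/1000-s['ee_pos'][:2],np.zeros(len(P))]@R*1000
    q=d[(abs(d[:,1])<20)&(d[:,0]>20)]
    print(cv2.boundingRect(c),'tool x max',d[:,0].max().round(1),'tool y',d[:,1].min().round(1),d[:,1].max().round(1),'front edge',np.polyfit(q[:,1],q[:,0],1).round(3) if len(q)>5 else '')
plan([(.414,-.214,.0025,98.4)])
E
```

```text
(201, 261, 102, 17) tool x max -20.3 tool y -31.2 30.5 front edge 
(194, 177, 115, 60) tool x max 31.8 tool y -33.8 32.6 front edge [-1.0000e-02  3.1188e+01]
(471, 146, 33, 48) tool x max 55.3 tool y 146.0 182.1 front edge 
now [ 4.1410e-01 -2.1370e-01  3.3400e-02  9.8458e+01] t 31.07 F [-0.8  0.3 -0.4] gap 6.3
lin [-0.03 -0.01  3.09] turn 0.1 dist 3.1
```

Call:
{"name": "apply_moves", "arguments": {"grip": [5.9, 5.9, 5.9, 5.9, 5.9], "linear": [[-0.1, 0, 0.7], [-0.1, 0, 1.6], [-0.1, 0, 2.4], [-0.1, 0, 2.8], [-0.1, 0, 2.9]], "turn": [[0, 0, 0], [0, 0, 0], [0, 0, 0], [0, 0, 0], [0, 0, 0]]}}

```text
time: 31.7
ee_pos: [0.4143, -0.2157, 0.0045]
ee_rot: [0.654, 0.757, 0.0, -0.0]
ft_force: [0.7, 1.0, -0.5]
finger_gap: 0.726
grip_force: 20.0
```

Call:
{"name": "apply_moves", "arguments": {"grip": [5.9, 5.9, 5.9], "linear": [[0, 0, 0.05], [0, 0, 0.1], [0, 0, 0.1]], "turn": [[0, 0, 0], [0, 0, 0], [0, 0, 0]]}}

```text
time: 32.08
ee_pos: [0.4146, -0.2159, 0.0041]
ee_rot: [0.653, 0.757, -0.0, 0.0]
ft_force: [-0.1, 0.7, -0.6]
finger_gap: 0.727
grip_force: 20.0
```

Call:
{"name": "apply_moves", "arguments": {"grip": [5.9, 5.9, 5.9, 5.9], "linear": [[0, 0, 0.05], [0, 0, 0.1], [0, 0, 0.2], [0, 0, 0.2]], "turn": [[0, 0, 0], [0, 0, 0], [0, 0, 0], [0, 0, 0]]}}

```text
time: 32.58
ee_pos: [0.4146, -0.2158, 0.002]
ee_rot: [0.653, 0.757, -0.0, 0.0]
ft_force: [1.0, 0.5, 0.6]
finger_gap: 0.724
grip_force: 20.0
```

Call:
{"name": "apply_moves", "arguments": {"grip": [6.5, 6.8, 7.4, 7.8, 7.8], "linear": [[0, 0, 0], [0, 0, 0], [0, 0, 0], [0, 0, -0.5], [0, 0, -2]], "turn": [[0, 0, 0], [0, 0, 0], [0, 0, 0], [0, 0, 0], [0, 0, 0]]}}

```text
time: 33.2
ee_pos: [0.4141, -0.2154, 0.0219]
ee_rot: [0.654, 0.757, 0.0, -0.001]
ft_force: [0.1, -0.0, -0.3]
finger_gap: 0.89
grip_force: 0.0
```

Call:
{"name": "apply_moves", "arguments": {"grip": [8.4, 8.4, 8.4, 8.4, 8.4], "linear": [[0, 0, -2], [-2, 0, -5], [-6, 0, -8], [-9, 0, -9], [-9, 0, -9]], "turn": [[0, 0, 0], [0, 0, 0], [0, 0, 0], [0, 0, 0], [0, 0, 0]]}}

```text
time: 33.83
ee_pos: [0.4289, -0.3077, 0.1134]
ee_rot: [0.654, 0.756, -0.0, 0.003]
ft_force: [-0.6, 0.4, -0.2]
finger_gap: 0.965
grip_force: 0.0
```

```bash
python3 - <<'E'
from h import *
im,s=snap('wrist');cv2.imwrite('pics/w11.png',im);moulds(im,s);glass(im,s,.036)
plan([(.435,-.12,.16,94),(.447,.075,.16,91)])
E
```

```text
out (201, 37, 98, 96) cen [ 413.8 -215.7] rect [ 413.5 -215.6] [89.6 89.9] 8.5 hexcorner 3.1
hole (206, 41, 89, 88) cen [ 413.8 -215.5] rect [ 413.8 -215.6] [81.5 82.2] 8.3 hexcorner 16.8
out (403, 34, 59, 64) cen [ 603.1 -152.4] rect [ 602.7 -152.8] [73.8 67.1] 46.1 hexcorner 4.6
hole (417, 38, 44, 56) cen [ 606.6 -151.8] rect [ 606.7 -151.8] [60.9 55.8] 46.7 hexcorner -13.3
glass (217, 53, 69, 68) cen [ 415.  -217.7] rect [ 415.2 -217.9] [61.3 61.7] 8.0 hexcorner 10.8
glass (425, 46, 31, 38) cen [ 604.3 -152.8] rect [ 604.4 -152.7] [42.9 36.7] 45.4 hexcorner -13.0
now [ 0.4274 -0.305   0.1123 98.3109] t 33.88 F [-0.3  0.5 -0.3] gap 8.4
lin [18.2   3.42 -4.77] turn 4.3 dist 19.1
lin [19.37  2.56 -0.  ] turn 3 dist 19.5
```

Call:
{"name": "apply_moves", "arguments": {"grip": [8.6, 8.6, 8.6, 8.6, 8.6], "linear": [[3, 0.5, -0.5], [8, 1.5, -2], [12, 2.3, -3], [16, 3, -4], [18.2, 3.4, -4.8]], "turn": [[0, 0, 1], [0, 0, 2], [0, 0, 3], [0, 0, 4], [0, 0, 4.3]]}}

```text
time: 34.5
ee_pos: [0.432, -0.1156, 0.1592]
ee_rot: [0.681, 0.733, -0.0, -0.003]
ft_force: [-0.3, -0.6, -0.4]
finger_gap: 0.987
grip_force: 0.0
```

Call:
{"name": "apply_moves", "arguments": {"grip": [8.6, 8.6, 8.6, 8.6, 8.6], "linear": [[5, 0.6, 0], [10, 1.2, 0], [15, 2, 0], [18, 2.4, 0], [18, 2.4, 0]], "turn": [[0, 0, 1], [0, 0, 2], [0, 0, 3], [0, 0, 3], [0, 0, 3]]}}

```text
time: 35.12
ee_pos: [0.443, 0.0642, 0.159]
ee_rot: [0.699, 0.716, -0.001, -0.002]
ft_force: [0.3, -0.6, 0.3]
finger_gap: 0.994
grip_force: 0.0
```

```bash
python3 - <<'E'
from h import *
im,s=snap('wrist');cv2.imwrite('pics/w12.png',im);moulds(im,s);glass(im,s,.01)
plan([(.4486,.173,.06,91.1)])
E
```

```text
glass (243, 211, 43, 17) cen [458.8   1.4] rect [458.9   3.4] [52.1 21.1] 1.2 hexcorner -28.3
glass (231, 22, 58, 116) cen [448.5 171.2] rect [448.5 171.4] [ 65.5 136.4] 1.4 hexcorner 1.2
now [4.43600e-01 6.29000e-02 1.59200e-01 9.12911e+01] t 35.17 F [-0.4  1.1  0. ] gap 8.62
lin [11.    0.75  9.92] turn 0.2 dist 14.8
```

Call:
{"name": "apply_moves", "arguments": {"grip": [8.6, 8.6, 8.6, 8.6, 8.6], "linear": [[2, 0.1, 1.5], [5, 0.3, 4], [8, 0.5, 6.5], [10.3, 0.7, 9], [10.9, 0.7, 9.9]], "turn": [[0, 0, 0], [0, 0, 0], [0, 0, 0], [0, 0, 0], [0, 0, 0]]}}

```text
time: 35.8
ee_pos: [0.4492, 0.1704, 0.0594]
ee_rot: [0.7, 0.714, -0.002, -0.001]
ft_force: [0.3, -0.8, 0.2]
finger_gap: 0.988
grip_force: 0.0
```

Call:
{"name": "apply_moves", "arguments": {"grip": [8.6, 8.6, 8.6, 8.6, 8.6], "linear": [[0, 0, 1], [0, 0, 2.7], [0, 0, 4.2], [0, 0, 5], [0, 0, 5]], "turn": [[0, 0, 0], [0, 0, 0], [0, 0, 0], [0, 0, 0], [0, 0, 0]]}}

```text
time: 36.42
ee_pos: [0.4505, 0.1701, 0.0105]
ee_rot: [0.701, 0.714, -0.0, -0.0]
ft_force: [-0.6, 0.3, -0.3]
finger_gap: 0.985
grip_force: 0.0
```

```bash
python3 - <<'E'
from h import *
snap('wrist')
plan([(.4485,.172,-.0245,91.3)])
E
```

```text
now [4.50800e-01 1.70300e-01 1.09000e-02 9.10682e+01] t 36.48 F [-0.3 -0.1  0.2] gap 8.6
lin [ 0.17 -0.23  3.54] turn -0.2 dist 3.6
```

Call:
{"name": "apply_moves", "arguments": {"grip": [8.6, 8.6, 8.6, 8.6, 8.6], "linear": [[0.1, -0.2, 0.8], [0.2, -0.2, 2], [0.2, -0.2, 3], [0.2, -0.2, 3.5], [0.2, -0.2, 3.5]], "turn": [[0, 0, 0], [0, 0, 0], [0, 0, 0], [0, 0, 0], [0, 0, 0]]}}

```text
time: 37.1
ee_pos: [0.4484, 0.1725, -0.0246]
ee_rot: [0.7, 0.714, -0.0, -0.0]
ft_force: [-0.2, -0.5, 0.2]
finger_gap: 0.988
grip_force: 0.0
```

Call:
{"name": "apply_moves", "arguments": {"grip": [7.8, 7.1, 6.3, 6.3, 6.3], "linear": [[0, 0, 0], [0, 0, 0], [0, 0, 0], [0, 0, 0], [0, 0, 0]], "turn": [[0, 0, 0], [0, 0, 0], [0, 0, 0], [0, 0, 0], [0, 0, 0]], "grip_force": 30}}

```text
time: 37.72
ee_pos: [0.4486, 0.1725, -0.0238]
ee_rot: [0.7, 0.714, -0.0, -0.0]
ft_force: [-1.1, 0.1, 3.7]
finger_gap: 0.767
grip_force: 30.0
```

Call:
{"name": "apply_moves", "arguments": {"grip": [6.3, 6.3, 6.3, 6.3, 6.3], "linear": [[0, 0, -0.1], [0, 0, -0.4], [0, 0, -1], [0, 0, -1.6], [0, 0, -2]], "turn": [[0, 0, 0], [0, 0, 0], [0, 0, 0], [0, 0, 0], [0, 0, 0]]}}

```text
time: 38.35
ee_pos: [0.449, 0.1726, -0.0035]
ee_rot: [0.7, 0.714, 0.0, 0.0]
ft_force: [-0.2, 0.3, -1.8]
finger_gap: 0.768
grip_force: 30.0
```

Call:
{"name": "apply_moves", "arguments": {"grip": [6.3, 6.3, 6.3, 6.3, 6.3], "linear": [[0, 0, -0.7], [0, 0, -2], [0, 0, -4], [0, 0, -5.5], [0, 0, -6]], "turn": [[0, 0, 0], [0, 0, 0], [0, 0, 0], [0, 0, 0], [0, 0, 0]]}}

```text
time: 38.98
ee_pos: [0.4494, 0.1726, 0.0573]
ee_rot: [0.7, 0.714, 0.001, 0.001]
ft_force: [-0.2, -0.6, -1.4]
finger_gap: 0.767
grip_force: 30.0
```

```bash
cat >> h.py <<'E'
def held(zoff):
    im,s=snap('wrist')
    g=cv2.cvtColor(im,cv2.COLOR_BGR2HSV);m=((abs(g[:,:,0].astype(int)-80)<12)&(g[:,:,1]>40)).astype(np.uint8)*255;m[228:]=0
    R=Rn.from_quat(s['ee_rot']).as_matrix()
    for c in cv2.findContours(m,0,1)[0]:
        if cv2.contourArea(c)<300:continue
        P=cast('wrist',c[:,0],s['ee_pos'][2]+zoff,s)
        d=np.c_[P-s['ee_pos'][:2],np.zeros(len(P))]@R*1000;X=d[:,0].max()
        q=d[(abs(d[:,1]-np.median(d[:,1]))<20)&(d[:,0]>X-8)];e=d[(d[:,0]<X-12)&(d[:,0]>X-40)]
        print(cv2.boundingRect(c),'xmax',X.round(1),'y',d[:,1].min().round(1),d[:,1].max().round(1),'front',np.polyfit(q[:,1],q[:,0],1).round(3),
          'sides slope',[np.polyfit(k[:,0],k[:,1],1).round(3).tolist() for k in(e[e[:,1]>0],e[e[:,1]<0]) if len(k)>3])
E
python3 - <<'E'
from h import *
held(.034)
plan([(.4457,.3575,.06,89.5)])
E
```

```text
(191, 109, 122, 119) xmax 68.8 y -34.4 34.2 front [-0.    68.374] sides slope [[-0.0, 32.484], [0.001, -32.744]]
now [4.49400e-01 1.72600e-01 5.74000e-02 9.10944e+01] t 39.02 F [-0.7 -0.3 -1.9] gap 6.66
lin [ 1.849e+01 -1.000e-02 -2.600e-01] turn 1.6 dist 18.5
```

Call:
{"name": "apply_moves", "arguments": {"grip": [6.3, 6.3, 6.3, 6.3, 6.3], "linear": [[1.5, 0, 0], [5, 0, 0], [9, 0, 0], [13, 0, 0], [16, 0, 0]], "turn": [[0, 0, 0.2], [0, 0, 0.5], [0, 0, 1], [0, 0, 1.3], [0, 0, 1.6]]}}

```text
time: 39.65
ee_pos: [0.4447, 0.3348, 0.0551]
ee_rot: [0.71, 0.704, -0.001, -0.0]
ft_force: [-0.3, -0.5, -2.4]
finger_gap: 0.769
grip_force: 30.0
```

Call:
{"name": "apply_moves", "arguments": {"grip": [6.3, 6.3, 6.3, 6.3, 6.3], "linear": [[1.7, 0, 0.3], [2.4, 0, 1.1], [2.5, 0, 2], [2.5, 0, 2.5], [2.5, 0, 2.5]], "turn": [[0, 0, 0], [0, 0, 0], [0, 0, 0], [0, 0, 0], [0, 0, 0]]}}

```text
time: 40.28
ee_pos: [0.4456, 0.3563, 0.0302]
ee_rot: [0.711, 0.703, -0.001, -0.0]
ft_force: [-0.4, 0.4, -1.6]
finger_gap: 0.769
grip_force: 30.0
```

```bash
python3 - <<'E'
from h import *
held(.034)
im,s=snap('wrist');cv2.imwrite('pics/w13.png',im)
plan([(.4457,.3584,.003,89.5)])
E
```

```text
(191, 110, 122, 118) xmax 68.7 y -33.7 33.9 front [-0.    68.409] sides slope [[-0.007, 32.986], [-0.006, -32.521]]
now [4.46100e-01 3.56900e-01 3.09000e-02 8.94307e+01] t 40.38 F [ 0.7 -0.7 -2.5] gap 6.66
lin [ 0.15 -0.04  2.79] turn -0.1 dist 2.8
```

Call:
{"name": "apply_moves", "arguments": {"grip": [6.3, 6.3, 6.3, 6.3, 6.3], "linear": [[0.1, 0, 0.5], [0.1, 0, 1.2], [0.1, 0, 2], [0.1, 0, 2.5], [0.1, 0, 2.7]], "turn": [[0, 0, 0], [0, 0, 0], [0, 0, 0], [0, 0, 0], [0, 0, 0]]}}

```text
time: 41.0
ee_pos: [0.4456, 0.3583, 0.0033]
ee_rot: [0.71, 0.704, -0.0, -0.0]
ft_force: [-0.4, -0.7, -2.7]
finger_gap: 0.764
grip_force: 30.0
```

Call:
{"name": "apply_moves", "arguments": {"grip": [6.3, 6.3, 6.3], "linear": [[0, 0, 0], [0, 0, 0], [0, 0, 0]], "turn": [[0, 0, 0], [0, 0, 0], [0, 0, 0]]}}

```text
time: 41.38
ee_pos: [0.4461, 0.3586, 0.0042]
ee_rot: [0.71, 0.704, 0.0, 0.0]
ft_force: [-0.5, -0.5, -1.7]
finger_gap: 0.773
grip_force: 30.0
```

Call:
{"name": "apply_moves", "arguments": {"grip": [6.3, 6.3, 6.3, 6.3], "linear": [[0, 0, 0.05], [0, 0, 0.1], [0, 0, 0.15], [0, 0, 0.15]], "turn": [[0, 0, 0], [0, 0, 0], [0, 0, 0], [0, 0, 0]]}}

```text
time: 41.88
ee_pos: [0.4459, 0.3584, 0.0024]
ee_rot: [0.71, 0.704, -0.0, -0.0]
ft_force: [1.2, -0.4, -0.6]
finger_gap: 0.765
grip_force: 30.0
```

Call:
{"name": "apply_moves", "arguments": {"grip": [6.3, 6.3, 6.3], "linear": [[0, 0, 0.05], [0, 0, 0.05], [0, 0, 0.05]], "turn": [[0, 0, 0], [0, 0, 0], [0, 0, 0]]}}

```text
time: 42.25
ee_pos: [0.446, 0.3585, 0.0022]
ee_rot: [0.71, 0.704, 0.0, 0.0]
ft_force: [-0.3, 0.4, 1.8]
finger_gap: 0.767
grip_force: 30.0
```

Contact: the vertical force changed from about −2 N to +1.8 N, so the oblong is resting on its ledge. I'll release and check.

Call:
{"name": "apply_moves", "arguments": {"grip": [6.9, 7.2, 7.7, 8.2, 8.2], "linear": [[0, 0, 0], [0, 0, 0], [0, 0, 0], [0, 0, -0.5], [0, 0, -2]], "turn": [[0, 0, 0], [0, 0, 0], [0, 0, 0], [0, 0, 0], [0, 0, 0]]}}

```text
time: 42.88
ee_pos: [0.4454, 0.3582, 0.022]
ee_rot: [0.71, 0.704, -0.001, -0.0]
ft_force: [0.2, -0.4, 0.3]
finger_gap: 0.934
grip_force: 0.0
```

Call:
{"name": "apply_moves", "arguments": {"grip": [8.6, 8.6, 8.6, 8.6, 8.6], "linear": [[0, 0, -2], [-2, 0, -5], [-5, 0, -9], [-9, 0, -13], [-11, 0, -14]], "turn": [[0, 0, 0], [0, 0, 0], [0, 0, 0], [0, 0, 0], [0, 0, 0]]}}

```text
time: 43.5
ee_pos: [0.4465, 0.2475, 0.1657]
ee_rot: [0.711, 0.704, 0.003, 0.002]
ft_force: [-0.1, 0.1, 0.2]
finger_gap: 0.985
grip_force: 0.0
```

Call:
{"name": "apply_moves", "arguments": {"grip": [8.6, 8.6, 8.6, 8.6], "linear": [[0, 0, 0], [0, 0, 0], [0, 0, 0], [0, 0, 0]], "turn": [[0, 0, 0], [0, 0, 0], [0, 0, 0], [0, 0, 0]]}}

```text
time: 44.0
ee_pos: [0.4445, 0.249, 0.1612]
ee_rot: [0.71, 0.704, -0.001, -0.0]
ft_force: [0.7, 0.0, -0.3]
finger_gap: 0.99
grip_force: 0.0
```

```bash
python3 - <<'E'
from h import *
im,s=snap('wrist');moulds(im,s);glass(im,s,.036);plan([])
c=snap('scene')[0];b=snap('side')[0]
k=np.hstack([cv2.resize(c[150:290,150:390],(480,280),interpolation=cv2.INTER_CUBIC),cv2.resize(b[140:330,195:345],(221,280),interpolation=cv2.INTER_CUBIC)])
cv2.imwrite('pics/end.png',k)
E
```

```text
out (209, 5, 87, 146) cen [445.4 356.9] rect [445.3 357.1] [164.4  93.9] 89.4 hexcorner -1.3
hole (212, 7, 81, 141) cen [445.7 357.4] rect [445.5 357.3] [158.3  86.5] 89.0 hexcorner -1.0
glass (222, 14, 63, 125) cen [446.1 357. ] rect [446.3 357.2] [137.1  66. ] 89.7 hexcorner -0.2
now [ 0.4446  0.249   0.1613 89.5426] t 44.05 F [ 0.3 -0.5  0.2] gap 8.62
```

View pics/end.png

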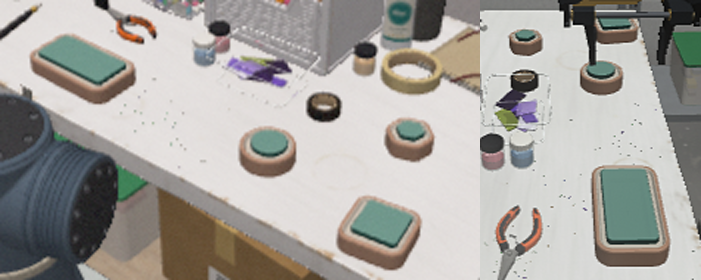

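The picture shows all four blanks lying level inside their rims: oblong (82,65), round (268,148), hexagon (410,135) and square (380,225). Nothing else was disturbed and the gripper is clear, so I'm handing in.

```bash
python3 -c "
from plant import robot;print(robot.finish_job())"
```

```text
the job is handed in; nothing more can be done
None
```

I handed the job in at about 44 s: all four blanks lie flat on the ledges of their own moulds, each within about 2.5 mm of centre by the wrist camera, and the moulds stand where they were on the worktop.

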